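# Line up the glued panels on the drying board

### The job

Flip the jig's clamp arm up past centre, lift out the glued panel and lay it flat in a free place of the row on the drying board, turned like the others; then take the ruler by its grip rail and push the whole row with its long edge until every panel lies square with its near end (the one towards the robot) on the pencil line. Lay the ruler back lengthwise in the middle of its felt strip. Lay the raw wooden panel in the jig, centred between the stops as the glued one was, and fold the clamp arm down over it, without knocking the other studio things about.

Things in the scene. Friction and masses are not known exactly. Their poses are not given: they have to be found in the camera images.
- panel1: small cradled painting panel, wooden box with a white face: 60 mm along its x, 44 mm along its y, 18 mm high, about 50 g. Origin: centre of its underside; z up. It is one of the row on the board (2 to 4 of the five are there; None when absent); may be gripped over its 60 mm length from above
- panel2: small cradled painting panel, wooden box with a white face: 60 mm along its x, 44 mm along its y, 18 mm high, about 50 g. Origin: centre of its underside; z up. It is one of the row on the board (2 to 4 of the five are there; None when absent); may be gripped over its 60 mm length from above
- panel3: small cradled painting panel, wooden box with a white face: 60 mm along its x, 44 mm along its y, 18 mm high, about 50 g. Origin: centre of its underside; z up. It is one of the row on the board (2 to 4 of the five are there; None when absent); may be gripped over its 60 mm length from above
- panel4: small cradled painting panel, wooden box with a white face: 60 mm along its x, 44 mm along its y, 18 mm high, about 50 g. Origin: centre of its underside; z up. It is one of the row on the board (2 to 4 of the five are there; None when absent); may be gripped over its 60 mm length from above
- panel5: small cradled painting panel, wooden box with a white face: 60 mm along its x, 44 mm along its y, 18 mm high, about 50 g. Origin: centre of its underside; z up. It is one of the row on the board (2 to 4 of the five are there; None when absent); may be gripped over its 60 mm length from above
- piece: the glued panel in the jig, a panel just like those of the row (60 mm along its x, 44 mm along its y, 18 mm high, origin centre of underside, about 50 g). At the start it lies in the jig with its 60 mm length along the jig's y; its two short ends are free for the fingers there, low stops stand at its long sides
- blank: the raw panel to be clamped next: same size and mass as the others (60 mm along its x, 44 mm along its y, 18 mm high, origin centre of underside) but its face is bare light wood; it lies flat on the table, alone, at the outer side of the jig or of the felt strip
- board: drying board of plywood, 240 mm (x) by 400 mm (y), 6 mm thick, fixed on the table; origin at the centre of its underside, x away from the robot. A dark pencil line, 4 mm wide and 380 mm long, runs along its y 30 mm nearer the robot than its centre. The ragged row lies along the line, the near ends of the panels short of it (towards the robot), one panel per 66 mm place, five places at y -132, -66, 0, 66, 132 mm of the board; at least one place is free
- row_line (a point): middle of the pencil line, on the board's top face; x across the line away from the robot, y along the line. A panel in line has its near end on the line, so its origin at x = +30 mm here, and its x axis along this x (either way round)
- jig: gluing jig: dark wooden base 180 by 120 mm, 12 mm thick, fixed on the table left or right of the board; origin under it (base reaches from x -100 to +80 mm), x away from the robot. Steel stops, 6 and 8 mm high and 50 mm long in y, stand before and behind the seat, 54 mm apart, so a panel laid with its 60 mm length along the jig's y has 5 mm to spare at each; the steel clamp post stands at x +45 to +75 mm, y within 19 mm, 70 mm high
- jig_seat (a point): centre of the seat between the two stops: where the glued panel's underside centre lies in the jig (jig x -30 mm, y 0, 12 mm above the table)
- clamp (a joint): angle of the toggle clamp's arm, rad: 0 = down, lying over the glued panel (its rubber foot 1 mm above it, 90 mm from the hinge); grows as the arm is flipped up and away from the robot; 1.57 = upright (centre); 2.1 = stop, laid back. There is no spring: short of centre it drops shut, past centre it falls open and stays. Arm about 120 g
- clamp_hinge (a point): hinge point of the clamp arm, 60 mm above the table on the post (jig x +60 mm, y 0); the hinge axis runs along the jig's y
- clamp_grip (a point): point on the middle line of the arm's black handle, 150 mm from the hinge, moving with the arm; the handle reaches from 100 to 175 mm from the hinge and is 16 mm wide along the hinge axis and 16 mm thick, so it can be pinched with the fingers on its sides (closing along the hinge axis) and led round in an arc, turning between the fingers
- ruler: ruler (straightedge): hollow aluminium bar 360 mm along its x, 50 mm along its y, 12 mm thick, with an upright dark wooden grip rail on its middle, 110 mm long (x), 14 mm thick (y), its top 62 mm above the bar's underside. About 250 g; origin: centre of the underside, z up. Its two long edges are straight, 25 mm either side of the origin
- rest: the ruler's felt-covered strip, 400 mm along its x (pointing away from the robot), 90 mm along its y, top 8 mm above the table, fixed; origin at the centre of its underside. The ruler lies lengthwise on it
- paint_bottle: bystander: grey plastic paint bottle, white cap, 64 mm across, 130 mm high; leave it alone. Origin at its foot
- saucer: bystander: white ceramic saucer, 110 mm across, 18 mm high; leave it alone. Origin at its foot
- medium_jar: bystander: glass jar with steel lid, 60 mm across, 80 mm high; leave it alone. Origin at its foot
- water_cup: bystander: white ceramic cup, 72 mm across, 85 mm high; leave it alone. Origin at its foot
- brush: bystander: brush lying on the table, 200 mm long; leave it alone. Origin at its foot
- gum_eraser: bystander: white eraser block, 60 x 30 x 20 mm; leave it alone. Origin at its foot
- spring_clamp: bystander: yellow spring clamp lying on the table, 90 x 45 mm, 18 mm high; leave it alone. Origin at its foot
There are look-alikes about, which are no part of the job. What is shaped like the panel5 but red is not meant. What is shaped like the blank but black is not meant.

How it is judged:
By the outcome, as a careful person would: the job done as asked, in the order asked, and still so for the second after the job is handed in, with the robot touching nothing.
Of panel1, panel2, panel3, panel4, panel5 only 2 to 4 are there at a start; the rules pass over those that are not, and their reading is None.
At some moment in a run one of panel1, panel2, panel3, panel4, panel5 may be knocked a few centimetres aside while the robot is not near it.
Once in a run the grip may slacken for a moment while it holds something.
It also fails if it takes over 210 s, if anything falls off the work surface, if the arm or the gripper's body presses on something with over 40 N, if the wrist force passes 120 N, or if a joint passes its speed limit or range.

### The arm

A 7-joint arm with a two-finger parallel gripper is mounted at the origin on the work surface. World frame = base frame: x ahead of the robot, y to its left, z up, the work surface at z = 0. Lengths are in m, angles in rad, forces in N, time in s.
With the tool pointing down it reaches from about 0.35 to 0.9 m from the base axis. Payload 19.9 kg.
Tool frame: the origin (TCP) lies where the fingers leave the gripper's body, on its centre line; the fingertips stand 73 mm ahead of it and the grasp point (between the pads) lies 54 mm ahead of it (env.hold_point_z is the distance from the TCP to the grasp point, in m); z points along the fingers, y is the line along which they close (so a half turn about z gives the same grasp; the last joint's range is limited). The gripper opens to 85 mm and grips with 20 to 120 N. Pads are 22 mm wide; open, the fingers measure 114 mm over their backs; the gripper's body (76 mm by 85 mm) begins 54 mm behind the grasp point. The pads swing forward as they close: fully open they stand 13 mm farther back than shut.
Start: joints at [1.135, 0.417, -0.01, 1.614, 0.005, 1.111, -0.053], TCP at [0.24, -0.577, 0.304] pointing down, gripper open.
Joint ranges: [-2.81, 2.81], [-0.39, 2.02], [-1.27, 1.25], [0.06, 2.57], [-1.19, 4.33], [0.19, 2], [-2.82, 2.82]. Speed limits (rad/s): [1.89, 1.89, 2.39, 2.39, 3.01, 3.01, 3.01].

### API

Orientations are given as a unit quaternion [w, x, y, z].
In Python, from cell import env, eyes gives the robot as it stands.
- The arm moves only by the tool send_rows, never from a script. Its argument "commands" is a list of rows, each an object with "travel": the shift along the tool's x, y, z in m, a list of three; "rot": the turn, a rotation vector about the tool's x, y, z in degrees, a list of three; "jaw": the closure in counts, from 0 (fully open) to 255 (shut). In form: [{"travel": [x, y, z], "rot": [ax, ay, az], "jaw": jaw}, ...]. A call has 1 to 10 rows; each row shifts and turns the commanded pose from where the row before left it, along the tool's axes as they then stand; what a row does not reach is not made up. A row lasts 1/8 s, in which the tool goes at most 62.5 mm and 10.7 degrees, less where a joint would pass 70% of its speed; a pose out of reach is approached as far as the arm can. A call with a gripper value outside its range is refused whole. The fingers move at their own pace and stop on an object; "squeeze" is the grip in N (left out, the last holds). Time passes only in rows, so rows that do not move let the fingers close. It gives the time, the measured TCP pose, the force, the opening and the grip force at its end, in the units of the state.
- env.get_obs(): the state, without advancing time (a new reading comes with each control period).
- eyes.grab_frame(name): name is "side" or "top"; returns the picture (480x640x3 uint8, red, green, blue); there is no depth.
- eyes.calibration(name): a dict with "fx", "fy", "cx", "cy" (pixels), "extrinsics" (4x4, takes a point from world to camera coordinates). Camera axes: x right, y down, z forward; pixel columns grow to the right and rows downward; lengths in m; the calibration is good to about 2 mm. A picture is of the moment at which its call begins. calibration takes no time and is no camera call.
- env.close_job(): hands the job in; it is judged then, once.
Trained networks look in the newest picture that a camera, given by its name, has taken for a name from the list of things; names that differ only in an ending like _2 or _b are one class to them, and where a whole thing is asked for, a point or a joint stands for the part that bears it (a point fixed in the world has none). Each returns a list of dicts, best first, with "conf" (0 to 1); they miss things now and then, are a little off and sometimes report something else, mostly with a low value. They report only what shows in the picture. A call takes as long as a camera call. They do not tell look-alikes from the thing itself.
- eyes.silhouettes(camera, query): "pixels" (480x640 bool, what is visible of it) and "rect" ([centre column, centre row, width, height] in pixels, round what is visible of it).
The state is a dict: "t": time; "q": joint angles; "joint_vel": joint speeds; "tau": joint torques, N m; "position": TCP position; "tool_rot": TCP orientation; "ft_force": force on the tool from outside, world axes, zero at the start; "torque": the same for the moment, N m; "width": finger opening in m; "grasp_force": force on a finger pad.
Only numpy, scipy, OpenCV 4.12 (cv2) and the standard library are available. Lean on these libraries where they do the work, as an engineer would, in place of code of your own. Each camera call takes 0.05 s, during which the arm holds its last target. There are 200 camera calls.

## Working session

There is one attempt and no reset: what is moved stays moved. The work goes in short steps, Python scripts to look and compute and a tool call to move; the robot and the scene stay as the last step left them, time stands still between calls to the robot, and variables do not carry over. Pictures are saved under pics/ and viewed, at most 17 in all, crops included, and the job is handed in when it is done.

Besides the shell and the picture viewer there is one more tool, called after "Request:" by a JSON object that holds its "name" and its "arguments", one argument or row to a line. send_rows: Moves the arm, as the interface text tells. Its arguments: {"type":"object","properties":{"commands":{"type":"array","items":{"type":"object","properties":{"travel":{"type":"array","items":{"type":"number"}},"rot":{"type":"array","items":{"type":"number"}},"jaw":{"type":"number"}}}},"squeeze":{"type":"number"}},"required":["commands"]}

```bash
ls; mkdir -p pics
python3 - <<'E'
from cell import env, eyes
import cv2,numpy as np
for n in("top","side"):
    im=eyes.grab_frame(n); cv2.imwrite(f"pics/{n}0.png",im[:,:,::-1])
    c=eyes.calibration(n); E=np.array(c["extrinsics"]); print(n,c["fx"],c["fy"],c["cx"],c["cy"]); print(E.round(4)); print((-E[:3,:3].T@E[:3,3]).round(3))
o=env.get_obs(); print(o["position"],o["tool_rot"],o["width"],o["t"],env.hold_point_z)
E
```

```text
pics
top 505.868668724352 505.868668724352 316.83389755545306 237.0629822408646
[[ 0.0111 -0.9999 -0.0078  0.0338]
 [-0.9811 -0.0094 -0.1932  0.5879]
 [ 0.1931  0.0098 -0.9811  1.2268]
 [ 0.      0.      0.      1.    ]]
[0.34  0.027 1.317]
side 500.2918232264112 500.2918232264112 314.36036191143506 232.36091478710264
[[ 0.744  -0.6679 -0.0182 -0.4129]
 [-0.5056 -0.545  -0.6689  0.3674]
 [ 0.4368  0.5069 -0.7432  1.1799]
 [ 0.      0.      0.      1.    ]]
[-0.022 -0.674  1.115]
[ 0.24030547 -0.57670999  0.30333077] [-5.32552107e-04  9.80576264e-01  1.96137418e-01 -1.44078335e-04] 0.08550653232687797 0.1 0.0539
```

View pics/top0.png

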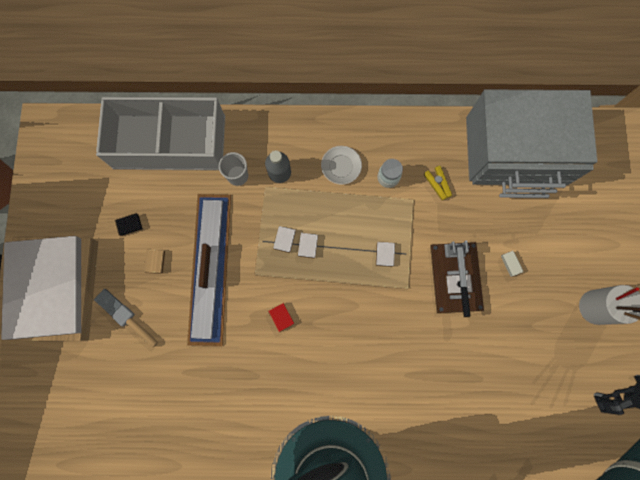

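View pics/side0.png

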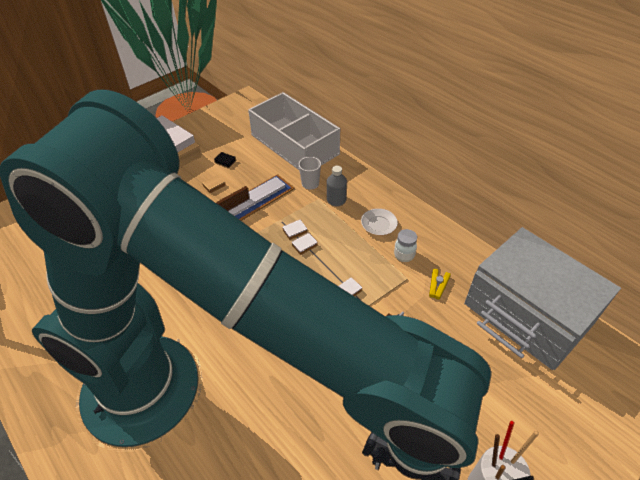

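```bash
cat > h.py <<'E'
from cell import env, eyes
import cv2, numpy as np
from scipy.optimize import minimize
C={n:eyes.calibration(n) for n in("top","side")}
def proj(cam,P):
    c=C[cam];E=np.array(c["extrinsics"]);p=np.atleast_2d(P)@E[:3,:3].T+E[:3,3]
    return np.c_[c["fx"]*p[:,0]/p[:,2]+c["cx"],c["fy"]*p[:,1]/p[:,2]+c["cy"]]
def ray(cam,uv,z):
    c=C[cam];E=np.array(c["extrinsics"]);R=E[:3,:3];o=-R.T@E[:3,3]
    d=R.T@np.array([(uv[0]-c["cx"])/c["fx"],(uv[1]-c["cy"])/c["fy"],1]);return o+d*(z-o[2])/d[2]
def box(x,y,a,L,W,z0,z1):
    k=np.array([[i,j] for i in(-L/2,L/2) for j in(-W/2,W/2)]);R=np.array([[np.cos(a),-np.sin(a)],[np.sin(a),np.cos(a)]])
    k=k@R.T+[x,y];return np.r_[np.c_[k,k[:,:1]*0+z0],np.c_[k,k[:,:1]*0+z1]]
def fit(cam,mask,L,W,z0,z1,a0=None):
    """pose of a box: best overlap of its projected hull with the mask (supersampled)"""
    ys,xs=np.nonzero(mask);u0,v0=xs.min()-12,ys.min()-12;w,h=np.ptp(xs)+25,np.ptp(ys)+25;S=8
    m=np.zeros((h,w),np.float32);m[ys-v0,xs-u0]=1;M=cv2.resize(m,None,fx=S,fy=S,interpolation=cv2.INTER_NEAREST)
    c=ray(cam,[xs.mean(),ys.mean()],(z0+z1)/2)[:2]
    def cost(p):
        q=(proj(cam,box(p[0]/100,p[1]/100,p[2]/10,L,W,z0,z1))-[u0,v0]+.5)*S
        I=np.zeros(M.shape,np.float32);cv2.fillConvexPoly(I,cv2.convexHull(np.round(q*16).astype(np.int32)),1.,shift=4)
        return 1-np.minimum(I,M).sum()/np.maximum(I,M).sum()
    best=None
    for a in ([a0] if a0 is not None else np.arange(0,np.pi,np.pi/6)):
        r=minimize(cost,[c[0]*100,c[1]*100,a*10],method="Nelder-Mead",options=dict(initial_simplex=np.array([[c[0]*100,c[1]*100,a*10],[c[0]*100+.5,c[1]*100,a*10],[c[0]*100,c[1]*100+.5,a*10],[c[0]*100,c[1]*100,a*10+1.5]]),xatol=.005,fatol=1e-4))
        if best is None or r.fun<best.fun: best=r
    p=best.x;return np.array([p[0]/100,p[1]/100,np.degrees(p[2]/10)]).round(4),round(1-best.fun,3)
E
cat > m1.py <<'E'
from h import *
eyes.grab_frame("top")
for n,L,W,z0,z1 in [("panel1",.06,.044,.006,.024),("piece",.06,.044,.012,.030),("blank",.06,.044,0,.018),("board",.24,.4,0,.006),("jig",.18,.12,0,.012),("ruler",.36,.05,.008,.02),("rest",.4,.09,0,.008),("clamp",0,0,0,0),
  ("paint_bottle",0,0,0,0),("saucer",0,0,0,0),("medium_jar",0,0,0,0),("water_cup",0,0,0,0),("brush",0,0,0,0),("gum_eraser",.06,.03,0,.02),("spring_clamp",.09,.045,0,.018)]:
    for d in eyes.silhouettes("top",n)[:6]:
        if d["conf"]<.2: continue
        r=np.array(d["rect"]).round(0); k=d["pixels"]
        print(n,round(d["conf"],2),r,k.sum(),ray("top",r[:2],.01)[:2].round(3),fit("top",k,L,W,z0,z1) if L and k.sum()>50 else "")
E
python3 m1.py
```

```text
panel1 0.82 [309. 247.  18.  21.] 392 [0.57  0.061] (array([ 0.5741,  0.0647, -5.1018]), np.float64(0.925))
panel1 0.68 [281. 318.  27.  23.] 408 [0.385 0.13 ] (array([3.867000e-01, 1.311000e-01, 2.109084e+02]), np.float64(0.916))
panel1 0.57 [386. 255.  18.  26.] 446 [ 0.551 -0.141] (array([ 0.552 , -0.1362, -1.2599]), np.float64(0.938))
panel1 0.55 [283. 238.  20.  26.] 414 [0.594 0.129] (array([  0.5884,   0.1272, -13.2516]), np.float64(0.94))
piece 0.54 [457. 286.  22.  20.] 274 [ 0.472 -0.323] (array([ 0.4745, -0.3218, 90.7814]), np.float64(0.595))
blank 0.95 [154. 263.  26.  28.] 450 [0.524 0.465] (array([  0.5284,   0.466 , 178.1233]), np.float64(0.955))
blank 0.76 [129. 224.  27.  22.] 431 [0.627 0.54 ] (array([  0.6261,   0.5419, 108.5793]), np.float64(0.934))
blank 0.63 [334. 238. 157. 104.] 12318 [ 0.595 -0.005] (array([ 5.83900e-01, -2.92000e-02,  4.97548e+01]), np.float64(0.034))
blank 0.53 [232. 171.  30.  34.] 753 [0.777 0.272] (array([  0.7867,   0.2715, 150.2718]), np.float64(0.551))
blank 0.33 [126. 317.  63.  58.] 960 [0.383 0.527] (array([ 0.3965,  0.5492, 57.8015
[... 775 characters left out ...]
8 [0.787 0.148] 
saucer 0.86 [341. 166.  39.  38.] 1163 [ 0.794 -0.023] 
medium_jar 0.59 [387. 174.  24.  29.] 524 [ 0.772 -0.147] 
medium_jar 0.56 [125. 317.  67.  60.] 996 [0.383 0.53 ] 
water_cup 0.97 [232. 171.  32.  36.] 792 [0.777 0.272] 
brush 0.69 [125. 316.  62.  58.] 1056 [0.386 0.53 ] 
brush 0.22 [438. 182.  29.  36.] 502 [ 0.751 -0.284] 
gum_eraser 0.89 [511. 263.  17.  24.] 294 [ 0.533 -0.465] (array([  0.5321,  -0.4648, 200.4352]), np.float64(0.859))
gum_eraser 0.22 [461. 279.  52.  74.] 3038 [ 0.49  -0.334] (array([  0.533 ,  -0.3579, 183.5372]), np.float64(0.11))
spring_clamp 0.67 [438. 181.  29.  32.] 506 [ 0.754 -0.284] (array([ 0.7472, -0.2849, 26.3441]), np.float64(0.78))
```

Run:
```python
import cv2
im=cv2.imread("pics/top0.png")
a=cv2.resize(im[220:330,420:530],(600,600),interpolation=cv2.INTER_CUBIC)
cv2.imwrite("pics/jig0.png",a)
b=cv2.resize(im[180:350,100:300],(800,680)[:2] if 0 else (700,595),interpolation=cv2.INTER_CUBIC)
cv2.imwrite("pics/left0.png",b)
```

```text
(no output)
```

View pics/jig0.png

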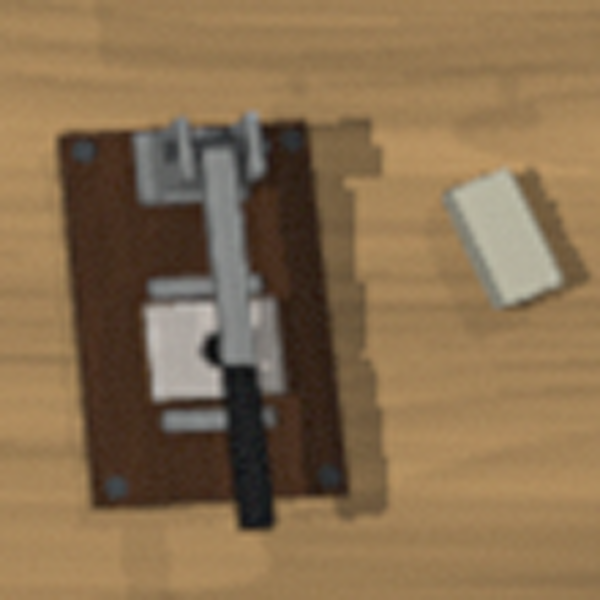

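View pics/left0.png

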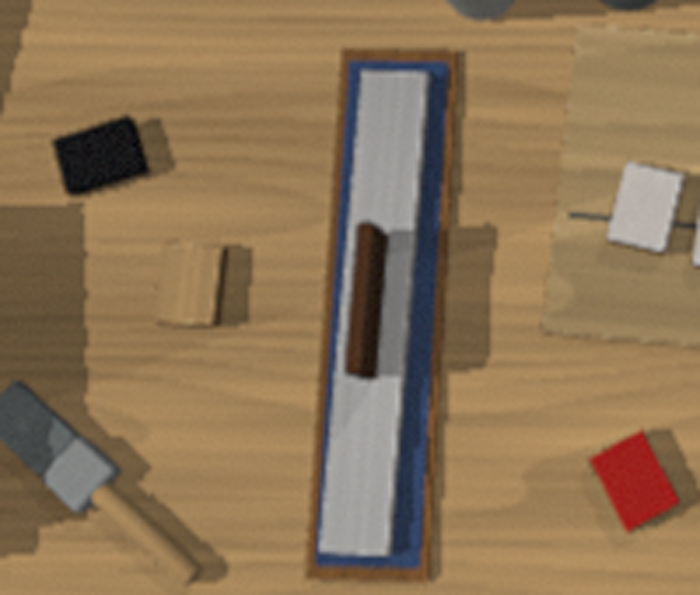

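```bash
cat > m2.py <<'E'
from h import *
im=cv2.imread("pics/top0.png"); hsv=cv2.cvtColor(im,cv2.COLOR_BGR2HSV).astype(int)
def comp(mask,u,v):
    n,l=cv2.connectedComponents(mask.astype(np.uint8),connectivity=4)
    ks=[l[b,a] for a in range(u-3,u+4) for b in range(v-3,v+4) if l[b,a]]
    return l==max(set(ks),key=ks.count)
white=(hsv[...,1]<60)&(hsv[...,2]>150)
for n,u,v in [("A",285,239),("B",308,245),("C",386,254)]:
    m=comp(white,u,v);print(n,m.sum(),fit("top",m,.06,.044,.024,.024,0.))
m=comp(white,200,240);print("ruler",m.sum(),hsv[300,205],hsv[240,215])
for p in [(156,261),(165,261),(150,262),(170,240),(220,240),(227,240),(450,290),(470,270),(345,249),(345,246),(320,240)]: print(p,hsv[p[1],p[0]],end=";")
print()
# pencil line: darkest row per column
g=im.sum(2).astype(float);pts=[]
for u in list(range(322,374))+list(range(399,404))+list(range(265,272)):
    vc=241+(u-263)*.085; r=np.arange(int(vc)-5,int(vc)+7); w=np.clip(np.median(g[r,u])-g[r,u]-40,0,None)
    if w.sum()>20: pts.append(ray("top",[u,(w*r).sum()/w.sum()],.006)[:2])
pts=np.array(pts);b=np.polyfit(pts[:,1],pts[:,0],1);print("line x=",b,"ang deg",-np.degrees(np.arctan(b[0])),"n",len(pts),"res",np.std(pts[:,0]-np.polyval(b,pts[:,1])),pts[:,1].min(),pts[:,1].max())
# jig base corners
dark=(hsv[...,2]<110)&(hsv[...,0]<15)&(hsv[...,1]>80)
m=comp(dark,440,290); m=cv2.morphologyEx(m.astype(np.uint8),cv2.MORPH_CLOSE,np.ones((9,9)))>0
print("jig",m.sum(),fit("top",m,.18,.12,0,.012,0.))
cv2.imwrite("pics/jm.png",np.hstack([cv2.resize(m[200:340,400:540].astype(np.uint8)*255,(400,400)),cv2.resize(white[180:360,180:360].astype(np.uint8)*255,(400,400))]))
E
python3 m2.py
```

```text
A 371 (array([  0.5897,   0.1273, -13.0698]), np.float64(0.94))
B 380 (array([ 0.5743,  0.0651, -6.4065]), np.float64(0.944))
C 386 (array([ 0.5537, -0.1364, -1.0719]), np.float64(0.966))
ruler 772 [  8   6 169] [ 15   6 160]
(156, 261) [ 17 116 165];(165, 261) [ 17 114 105];(150, 262) [ 17 114 161];(170, 240) [ 17 117 168];(220, 240) [111  91  67];(227, 240) [ 15 150 119];(450, 290) [ 15  17 179];(470, 270) [ 13 147  71];(345, 249) [ 18  84 127];(345, 246) [ 18 106 169];(320, 240) [ 18 105 119];
line x= [0.0798903  0.57117278] ang deg -4.567675933644654 n 64 res 0.00017050367816463948 -0.18605747177042614 0.17711142769626992
jig 1259 (array([ 0.489 , -0.2849, 38.3489]), np.float64(0.422))
```

View pics/jm.png

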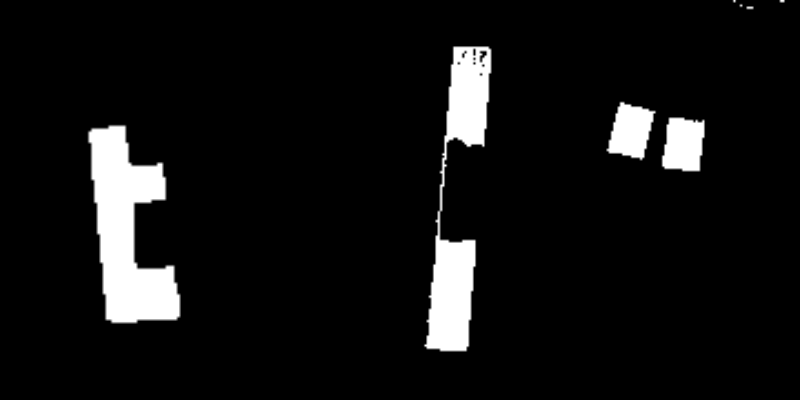

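```bash
cat > m3.py <<'E'
from h import *
def poly(c,s,o):
    p=(np.array(c)+.5)/s-.5+o; S=8
    m=np.zeros((480,640),np.uint8); cv2.fillConvexPoly(m,cv2.convexHull(np.round(p*256).astype(np.int32)),1,shift=8); return m>0
J=poly([(60,132),(305,122),(347,493),(92,505)],600/110,[420,220])
print("jig",fit("top",J,.18,.12,0,.012,.06))
o=[100,180]
print("ruler",fit("top",poly([(362,70),(430,72),(390,556),(318,552)],3.5,o),.36,.05,.008,.02,0.))
print("rest",fit("top",poly([(343,48),(458,52),(432,580),(306,576)],3.5,o),.40,.09,0,.008,0.))
print("blank",fit("top",poly([(160,240),(226,243),(216,328),(158,324)],3.5,o),.06,.044,0,.018,0.))
for a,b in [((362,70),(318,552)),((430,72),(390,556)),((343,48),(306,576)),((458,52),(432,580))]:
    A,B=[ray("top",(np.array(p)+.5)/3.5-.5+o,.02 if a[0] in(362,430) else .008) for p in(a,b)]; d=A-B; print(A.round(4),B.round(4),np.degrees(np.arctan2(d[1],d[0])).round(2),np.hypot(*d[:2]).round(4))
d={}
# rail top in picture
for p in [(358,222),(372,222),(388,230),(375,378),(347,374)]: print("rail",ray("top",(np.array(p)+.5)/3.5-.5+o,.070).round(4))
E
cat > go.py <<'E'
"""python3 go.py x y z phi : tool-frame shift and turn from the measured pose to a tool-down TCP target"""
import sys; from h import *; from scipy.spatial.transform import Rotation as R
o=env.get_obs(); q=o["tool_rot"]; T=R.from_quat([q[1],q[2],q[3],q[0]]); p=np.array(o["position"])
x,y,z,f=map(float,sys.argv[1:]); f=np.radians(f)
G=R.from_matrix(np.array([[np.cos(f),np.sin(f),0],[np.sin(f),-np.cos(f),0],[0,0,-1]]))
print("t",round(o["t"],2),"pos",p.round(4),"phi",np.degrees(np.arctan2(*T.as_matrix()[[1,0],0])).round(2),"rot",np.degrees((T.inv()*G).as_rotvec()).round(2),"travel before rot",T.inv().apply([x,y,z]-p).round(4),"after rot",G.inv().apply([x,y,z]-p).round(4),"F",np.round(o["ft_force"],1),"w",round(o["width"],4),"gf",round(o["grasp_force"],1))
E
python3 m3.py; python3 go.py 0.41 -0.33 0.2 3.6
```

```text
jig (array([ 0.4965, -0.3227,  3.2667]), np.float64(0.976))
ruler (array([ 0.5133,  0.3253, -1.8965]), np.float64(0.962))
rest (array([ 0.5146,  0.3202, -0.413 ]), np.float64(0.979))
blank (array([0.5307, 0.4663, 0.6935]), np.float64(0.914))
[0.6934 0.3437 0.02  ] [0.3342 0.3558 0.02  ] -1.93 0.3594
[0.6923 0.2919 0.02  ] [0.332  0.3037 0.02  ] -1.88 0.3605
[0.714  0.3622 0.008 ] [0.317  0.3666 0.008 ] -0.63 0.397
[0.7116 0.2736 0.008 ] [0.3152 0.2749 0.008 ] -0.2 0.3964
rail [0.5669 0.3282 0.07  ]
rail [0.567  0.3181 0.07  ]
rail [0.5613 0.3063 0.07  ]
rail [0.4552 0.31   0.07  ]
rail [0.4578 0.33   0.07  ]
t 0.9 pos [ 0.2404 -0.5769  0.3039] phi 22.62 rot [-0.    0.   19.02] travel before rot [ 0.2515 -0.1627  0.1039] after rot [ 0.1848 -0.2358  0.1039] F [ 0.4 -0.   0.8] w 0.0852 gf 0.0
```

Run:
```python
from h import *
for p in [(240,365),(255,527),(221,150),(211,348)]:
    print(p,ray("top",(np.array(p)+.5)/(600/110)-.5+[420,220],.06).round(4))
for P in [(.3917,-.3287,.06),(.5664,-.3187,.06),(.4765,-.3238,.031)]: print(proj("top",P))
```

```text
(240, 365) [ 0.4656 -0.3255  0.06  ]
(255, 527) [ 0.3928 -0.329   0.06  ]
(221, 150) [ 0.5648 -0.3212  0.06  ]
(211, 348) [ 0.4732 -0.3127  0.06  ]
[[466.23812066 316.64591718]]
[[459.07473602 246.44629149]]
[[459.55366701 283.30662031]]
```

Request:
{"name": "send_rows", "arguments": {
  "commands": [
    {"travel":[0.025,-0.016,0],"rot":[0,0,4],"jaw":0},
    {"travel":[0.025,-0.016,0],"rot":[0,0,4],"jaw":0},
    {"travel":[0.025,-0.016,0.01],"rot":[0,0,4],"jaw":0},
    {"travel":[0.025,-0.016,0.01],"rot":[0,0,4],"jaw":0},
    {"travel":[0.025,-0.016,0.01],"rot":[0,0,3.3],"jaw":0},
    {"travel":[0.025,-0.016,0.01],"rot":[0,0,0],"jaw":0},
    {"travel":[0.025,-0.016,0.01],"rot":[0,0,0],"jaw":0},
    {"travel":[0.01,-0.06,0.01],"rot":[0,0,0],"jaw":0},
    {"travel":[0,-0.04,0.01],"rot":[0,0,0],"jaw":0},
    {"travel":[0,0,0],"rot":[0,0,0],"jaw":0}
  ],
  "squeeze": 40
}}

```text
t: 2.15
position: [0.3931, -0.3305, 0.2335]
tool_rot: [-0.001, 1.0, 0.031, -0.0]
ft_force: [-0.4, -0.8, 0.3]
width: 0.0853
grasp_force: 0.0
```

```bash
python3 go.py 0.417 -0.3275 0.113 3.3
```

```text
t 2.15 pos [ 0.3931 -0.3305  0.2335] phi 3.52 rot [-0.07  0.04  0.22] travel before rot [ 0.0241 -0.0014  0.1205] after rot [ 0.024  -0.0016  0.1205] F [-0.4 -0.8  0.3] w 0.0853 gf 0.0
```

Request:
{"name": "send_rows", "arguments": {
  "commands": [
    {"travel":[0.012,-0.0015,0.03],"jaw":0,"rot":[0,0,0.2]},
    {"travel":[0.012,0,0.03],"jaw":0,"rot":[0,0,0]},
    {"travel":[0,0,0.03],"jaw":0,"rot":[0,0,0]},
    {"travel":[0,0,0.0305],"jaw":0,"rot":[0,0,0]},
    {"travel":[0,0,0],"jaw":120,"rot":[0,0,0]},
    {"travel":[0,0,0],"jaw":220,"rot":[0,0,0]},
    {"travel":[0,0,0],"jaw":220,"rot":[0,0,0]},
    {"travel":[0,0,0],"jaw":220,"rot":[0,0,0]},
    {"travel":[0,0,0],"jaw":220,"rot":[0,0,0]},
    {"travel":[0,0,0],"jaw":220,"rot":[0,0,0]}
  ],
  "squeeze": 30
}}

```text
t: 3.4
position: [0.4171, -0.3294, 0.1143]
tool_rot: [-0.0, 1.0, 0.028, 0.0]
ft_force: [-4.0, 10.5, 14.7]
width: 0.0155
grasp_force: 33.0
```

```bash
python3 go.py 0.417 -0.3275 0.113 3.3
python3 - <<'E'
import numpy as np
# arc rows in tool frame (tool x = jig x away, z down): hinge-relative, r=.15, angles
a=np.r_[0,np.arange(.12,2.05,.12),2.02];x=-.15*np.cos(a);z=.15*np.sin(a)
for i in range(len(a)-1): print(round(a[i+1],2),round(x[i+1]-x[i],4),round(-(z[i+1]-z[i]),4))
E
```

```text
t 3.4 pos [ 0.4171 -0.3294  0.1143] phi 3.18 rot [-0.05 -0.01 -0.12] travel before rot [ 0.     -0.0019  0.0013] after rot [ 0.     -0.0019  0.0013] F [-4.  10.5 14.7] w 0.0155 gf 33.0
0.12 0.0011 -0.018
0.24 0.0032 -0.0177
0.36 0.0053 -0.0172
0.48 0.0073 -0.0164
0.6 0.0092 -0.0154
0.72 0.011 -0.0142
0.84 0.0127 -0.0128
0.96 0.0141 -0.0112
1.08 0.0153 -0.0094
1.2 0.0163 -0.0075
1.32 0.0171 -0.0055
1.44 0.0177 -0.0034
1.56 0.0179 -0.0013
1.68 0.018 0.0009
1.8 0.0177 0.003
1.92 0.0172 0.0051
2.04 0.0165 0.0072
2.02 -0.0027 -0.0013
```

Request:
{"name": "send_rows", "arguments": {
  "commands": [
    {"travel":[0.001,0.0015,-0.018],"jaw":220,"rot":[0,0,0]},
    {"travel":[0.003,0,-0.0177],"jaw":220,"rot":[0,0,0]},
    {"travel":[0.0053,0,-0.0172],"jaw":220,"rot":[0,0,0]},
    {"travel":[0.0073,0,-0.0164],"jaw":220,"rot":[0,0,0]},
    {"travel":[0.0092,0,-0.0154],"jaw":220,"rot":[0,0,0]}
  ]
}}

```text
t: 4.03
position: [0.4427, -0.328, 0.1983]
tool_rot: [-0.002, 1.0, 0.028, -0.001]
ft_force: [4.6, 12.7, -6.8]
width: 0.0152
grasp_force: 31.0
```

Request:
{"name": "send_rows", "arguments": {
  "commands": [
    {"travel":[0.011,0,-0.0142],"jaw":220,"rot":[0,0,0]},
    {"travel":[0.0127,0,-0.0128],"jaw":220,"rot":[0,0,0]},
    {"travel":[0.0141,0,-0.0112],"jaw":220,"rot":[0,0,0]},
    {"travel":[0.0153,0,-0.0094],"jaw":220,"rot":[0,0,0]},
    {"travel":[0.0163,0,-0.0075],"jaw":220,"rot":[0,0,0]}
  ]
}}

```text
t: 4.65
position: [0.5121, -0.3237, 0.2528]
tool_rot: [-0.002, 1.0, 0.028, -0.001]
ft_force: [0.3, 14.9, -11.1]
width: 0.0153
grasp_force: 34.7
```

Request:
{"name": "send_rows", "arguments": {
  "commands": [
    {"travel":[0.0171,0,-0.0055],"jaw":220,"rot":[0,0,0]},
    {"travel":[0.0177,0,-0.0034],"jaw":220,"rot":[0,0,0]},
    {"travel":[0.0179,0,-0.0013],"jaw":220,"rot":[0,0,0]},
    {"travel":[0.018,0,0.0009],"jaw":220,"rot":[0,0,0]},
    {"travel":[0.0177,0,0.003],"jaw":220,"rot":[0,0,0]}
  ]
}}

```text
t: 5.28
position: [0.6007, -0.3181, 0.2588]
tool_rot: [-0.003, 1.0, 0.029, -0.001]
ft_force: [-4.7, 19.2, -5.3]
width: 0.0155
grasp_force: 37.9
```

Request:
{"name": "send_rows", "arguments": {
  "commands": [
    {"travel":[0.0172,0,0.0051],"jaw":220,"rot":[0,0,0]},
    {"travel":[0.0105,0,0.0043],"jaw":220,"rot":[0,0,0]},
    {"travel":[0,0,0],"jaw":0,"rot":[0,0,0]},
    {"travel":[0,0,0],"jaw":0,"rot":[0,0,0]},
    {"travel":[0,0,0],"jaw":0,"rot":[0,0,0]},
    {"travel":[0,0,0],"jaw":0,"rot":[0,0,0]},
    {"travel":[0,0,-0.03],"jaw":0,"rot":[0,0,0]},
    {"travel":[0,0,-0.03],"jaw":0,"rot":[0,0,0]},
    {"travel":[-0.03,0,-0.02],"jaw":0,"rot":[0,0,0]},
    {"travel":[-0.03,0,0],"jaw":0,"rot":[0,0,0]}
  ]
}}

```text
t: 6.52
position: [0.5675, -0.3239, 0.3318]
tool_rot: [0.001, 1.0, 0.027, 0.001]
ft_force: [-0.0, 0.5, -0.6]
width: 0.0855
grasp_force: 0.0
```

Request:
{"name": "send_rows", "arguments": {
  "commands": [
    {"travel":[-0.05,0,0],"jaw":0,"rot":[0,0,0]},
    {"travel":[-0.05,0,0],"jaw":0,"rot":[0,0,0]},
    {"travel":[-0.04,0.0,0],"jaw":0,"rot":[0,0,0]},
    {"travel":[-0.03,0.04,0],"jaw":0,"rot":[0,0,0]},
    {"travel":[0,0.06,0],"jaw":0,"rot":[0,0,0]},
    {"travel":[0,0.05,0],"jaw":0,"rot":[0,0,0]}
  ]
}}

```text
t: 7.28
position: [0.4057, -0.4848, 0.3307]
tool_rot: [0.001, 1.0, 0.027, 0.0]
ft_force: [0.3, 1.6, -0.8]
width: 0.0856
grasp_force: 0.0
```

```bash
python3 go.py 0.4765 -0.3238 0.2 3.3
python3 - <<'E'
from h import *
im=eyes.grab_frame("top"); cv2.imwrite("pics/top1.png",im[:,:,::-1])
cv2.imwrite("pics/jig1.png",cv2.resize(im[220:330,420:530,::-1],(600,600),interpolation=cv2.INTER_CUBIC))
for d in eyes.silhouettes("top","piece")[:3]: print(d["conf"],d["rect"],fit("top",d["pixels"],.06,.044,.012,.03,1.6) if d["pixels"].sum()>50 else "")
E
```

```text
t 7.28 pos [ 0.4057 -0.4848  0.3307] phi 3.07 rot [ 0.06 -0.03 -0.23] travel before rot [ 0.0793 -0.1571  0.1306] after rot [ 0.08   -0.1567  0.1307] F [ 0.3  1.6 -0.8] w 0.0856 gf 0.0
0.84 [458.2, 284.0, 23.7, 20.6] (array([ 0.4754, -0.3217, 94.0781]), np.float64(0.943))
```

View pics/jig1.png

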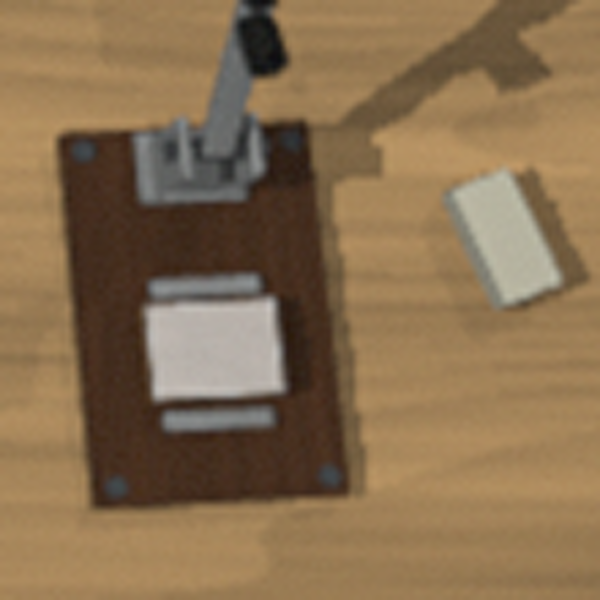

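Request:
{"name": "send_rows", "arguments": {
  "commands": [
    {"travel":[0.02,-0.045,0.02],"jaw":0,"rot":[0,0,-0.2]},
    {"travel":[0.02,-0.045,0.03],"jaw":0,"rot":[0,0,0]},
    {"travel":[0.02,-0.045,0.04],"jaw":0,"rot":[0,0,0]},
    {"travel":[0.019,-0.0225,0.04],"jaw":0,"rot":[0,0,0]},
    {"travel":[0,0,0.04],"jaw":0,"rot":[0,0,0]},
    {"travel":[0,0,0.03],"jaw":0,"rot":[0,0,0]},
    {"travel":[0,0,0],"jaw":0,"rot":[0,0,0]}
  ]
}}

```text
t: 8.25
position: [0.4752, -0.3208, 0.1293]
tool_rot: [-0.001, 1.0, 0.029, -0.001]
ft_force: [-0.6, -0.2, 0.7]
width: 0.0855
grasp_force: 0.0
```

```bash
python3 go.py 0.476 -0.323 0.089 3.4
```

```text
t 8.25 pos [ 0.4752 -0.3208  0.1293] phi 3.34 rot [-0.12  0.16 -0.06] travel before rot [0.0008 0.0023 0.0402] after rot [0.0007 0.0022 0.0403] F [-0.6 -0.2  0.7] w 0.0855 gf 0.0
```

Request:
{"name": "send_rows", "arguments": {
  "commands": [
    {"travel":[0,0.002,0.02],"jaw":0,"rot":[0,0,0]},
    {"travel":[0,0,0.015],"jaw":0,"rot":[0,0,0]},
    {"travel":[0,0,0.005],"jaw":0,"rot":[0,0,0]},
    {"travel":[0,0,0],"jaw":40,"rot":[0,0,0]},
    {"travel":[0,0,0],"jaw":80,"rot":[0,0,0]},
    {"travel":[0,0,0],"jaw":140,"rot":[0,0,0]},
    {"travel":[0,0,0],"jaw":140,"rot":[0,0,0]},
    {"travel":[0,0,0],"jaw":140,"rot":[0,0,0]}
  ],
  "squeeze": 40
}}

```text
t: 9.25
position: [0.4763, -0.3237, 0.0915]
tool_rot: [0.0, 1.0, 0.029, 0.0]
ft_force: [-2.2, 0.6, 6.2]
width: 0.0586
grasp_force: 42.1
```

Request:
{"name": "send_rows", "arguments": {
  "commands": [
    {"travel":[0,0,-0.03],"jaw":140,"rot":[0,0,0]},
    {"travel":[0,0,-0.04],"jaw":140,"rot":[0,0,0]},
    {"travel":[0,-0.03,-0.03],"jaw":140,"rot":[0,0,0]},
    {"travel":[0,-0.04,0],"jaw":140,"rot":[0,0,0]},
    {"travel":[0,-0.04,0],"jaw":140,"rot":[0,0,0]},
    {"travel":[0,-0.04,0],"jaw":140,"rot":[0,0,0]},
    {"travel":[0,-0.04,0],"jaw":140,"rot":[0,0,0]},
    {"travel":[0,-0.03,0],"jaw":140,"rot":[0,0,0]},
    {"travel":[0,0,0],"jaw":140,"rot":[0,0,0]}
  ],
  "squeeze": 60
}}

```text
t: 10.38
position: [0.4635, -0.102, 0.1913]
tool_rot: [-0.0, 1.0, 0.031, 0.0]
ft_force: [0.5, -0.8, -0.8]
width: 0.0576
grasp_force: 66.3
```

Request:
{"name": "send_rows", "arguments": {
  "commands": [
    {"travel":[0,0,0],"jaw":140,"rot":[0,0,-9]},
    {"travel":[0,0,0],"jaw":140,"rot":[0,0,-9]},
    {"travel":[0,0,0],"jaw":140,"rot":[0,0,-9]},
    {"travel":[0,0,0],"jaw":140,"rot":[0,0,-9]},
    {"travel":[0,0,0],"jaw":140,"rot":[0,0,-9]},
    {"travel":[0,0,0],"jaw":140,"rot":[0,0,-9]},
    {"travel":[0,0,0],"jaw":140,"rot":[0,0,-9]},
    {"travel":[0,0,0],"jaw":140,"rot":[0,0,-9]},
    {"travel":[0,0,0],"jaw":140,"rot":[0,0,-9]},
    {"travel":[0,0,0],"jaw":140,"rot":[0,0,-1]}
  ]
}}

```text
t: 11.62
position: [0.4634, -0.1049, 0.1909]
tool_rot: [0.0, 0.736, 0.677, 0.0]
ft_force: [-0.2, 0.2, -1.4]
width: 0.0578
grasp_force: 66.3
```

```bash
python3 go.py 0.589 -0.0065 0.0865 85.4; python3 -c "
from h import *; print(env.get_obs()['q'])"
```

```text
t 11.62 pos [ 0.4634 -0.1049  0.1909] phi 85.25 rot [ 0.02  0.01 -0.15] travel before rot [0.1085 0.117  0.1044] after rot [0.1081 0.1173 0.1044] F [-0.2  0.2 -1.4] w 0.0578 gf 66.3
[ 0.50679192  0.33244239 -0.40457055  2.06656571  0.18467974  0.77588698
 -0.09314357]
```

Request:
{"name": "send_rows", "arguments": {
  "commands": [
    {"travel":[0.02,0.022,0],"jaw":140,"rot":[0,0,-0.15]},
    {"travel":[0.03,0.033,0],"jaw":140,"rot":[0,0,0]},
    {"travel":[0.03,0.032,0],"jaw":140,"rot":[0,0,0]},
    {"travel":[0.02,0.022,0.02],"jaw":140,"rot":[0,0,0]},
    {"travel":[0.008,0.008,0.025],"jaw":140,"rot":[0,0,0]},
    {"travel":[0,0,0.02],"jaw":140,"rot":[0,0,0]},
    {"travel":[0,0,0],"jaw":140,"rot":[0,0,0]},
    {"travel":[0,0,0],"jaw":140,"rot":[0,0,0]}
  ]
}}

```text
t: 12.62
position: [0.5886, -0.0062, 0.1265]
tool_rot: [0.0, 0.735, 0.678, 0.0]
ft_force: [0.1, -0.2, 0.7]
width: 0.0577
grasp_force: 66.3
```

```bash
python3 go.py 0.589 -0.0065 0.0865 85.4
cat > row.py <<'E'
import sys; from h import *
im=eyes.grab_frame("top"); cv2.imwrite("pics/"+sys.argv[1]+".png",im[:,:,::-1]); hsv=cv2.cvtColor(im,cv2.COLOR_RGB2HSV).astype(int)
w=((hsv[...,1]<60)&(hsv[...,2]>140)).astype(np.uint8); n,l,s,c=cv2.connectedComponentsWithStats(w,connectivity=4)
for i in range(1,n):
    if 200<s[i,4]<520 and 240<c[i,0]<430 and 190<c[i,1]<300:
        (x,y,a),q=fit("top",l==i,.06,.044,.024,.024,0.); e=np.radians(-4.57)
        d=np.array([x-.5708,y+.005]); print("panel px",c[i].round(0),"xy",x,y,"ang rel",round(a+4.57,2),"line frame mm",(1000*np.array([d@[np.cos(e),np.sin(e)],d@[-np.sin(e),np.cos(e)]])).round(1),q)
E
python3 row.py top2
```

```text
t 12.62 pos [ 0.5886 -0.0062  0.1265] phi 85.39 rot [ 0.04  0.01 -0.01] travel before rot [-0.0002  0.0004  0.04  ] after rot [-0.0002  0.0004  0.04  ] F [ 0.1 -0.2  0.7] w 0.0577 gf 66.3
panel px [284. 239.] xy 0.5894 0.1261 ang rel -8.46 line frame mm [  8.1 132.2] 0.939
panel px [307. 245.] xy 0.574 0.0646 ang rel -2.29 line frame mm [-2.4 69.6] 0.937
panel px [360. 266.] xy 0.5235 -0.0669 ang rel -18.31 line frame mm [-42.2 -65.5] 0.248
```

View pics/top2.png

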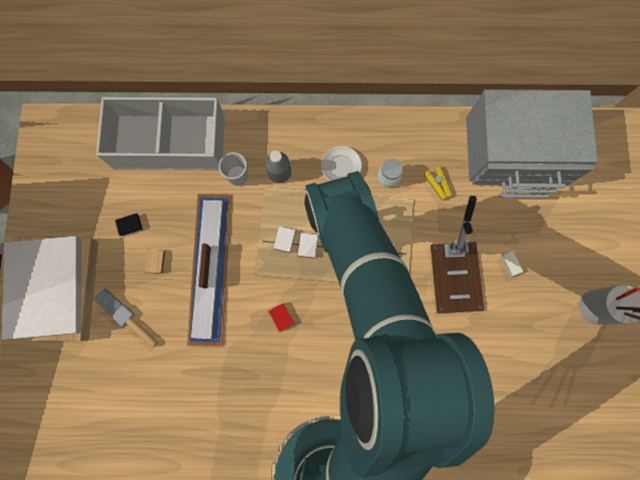

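Request:
{"name": "send_rows", "arguments": {
  "commands": [
    {"travel":[0,0,0.015],"jaw":140,"rot":[0,0,0]},
    {"travel":[0,0,0.012],"jaw":140,"rot":[0,0,0]},
    {"travel":[0,0,0.008],"jaw":140,"rot":[0,0,0]},
    {"travel":[0,0,0.004],"jaw":140,"rot":[0,0,0]},
    {"travel":[0,0,0.001],"jaw":140,"rot":[0,0,0]},
    {"travel":[0,0,0],"jaw":140,"rot":[0,0,0]},
    {"travel":[0,0,0],"jaw":140,"rot":[0,0,0]}
  ]
}}

```text
t: 13.55
position: [0.5887, -0.0055, 0.0858]
tool_rot: [0.0, 0.734, 0.679, 0.0]
ft_force: [-1.5, 0.4, 2.1]
width: 0.0573
grasp_force: 66.5
```

Request:
{"name": "send_rows", "arguments": {
  "commands": [
    {"travel":[0,0,0],"jaw":40,"rot":[0,0,0]},
    {"travel":[0,0,0],"jaw":0,"rot":[0,0,0]},
    {"travel":[0,0,0],"jaw":0,"rot":[0,0,0]},
    {"travel":[0,0,0],"jaw":0,"rot":[0,0,0]},
    {"travel":[0,0,-0.02],"jaw":0,"rot":[0,0,0]},
    {"travel":[0,0,-0.04],"jaw":0,"rot":[0,0,0]},
    {"travel":[0,-0.02,-0.05],"jaw":0,"rot":[0,0,0]},
    {"travel":[0.03,0,-0.04],"jaw":0,"rot":[0,0,0]},
    {"travel":[0.05,0,0],"jaw":0,"rot":[0,0,0]},
    {"travel":[0.05,0,0],"jaw":0,"rot":[0,0,0]}
  ]
}}

```text
t: 14.8
position: [0.5791, 0.1268, 0.2379]
tool_rot: [0.001, 0.735, 0.678, 0.001]
ft_force: [0.5, 0.1, 0.0]
width: 0.0854
grasp_force: 0.0
```

Request:
{"name": "send_rows", "arguments": {
  "commands": [
    {"travel":[0.05,0,0],"jaw":0,"rot":[0,0,0]},
    {"travel":[0.05,0,0],"jaw":0,"rot":[0,0,0]},
    {"travel":[0.05,0,0],"jaw":0,"rot":[0,0,0]},
    {"travel":[0.05,0.02,0],"jaw":0,"rot":[0,0,0]},
    {"travel":[0,0.02,0],"jaw":0,"rot":[0,0,0]},
    {"travel":[0,0,0],"jaw":0,"rot":[0,0,0]}
  ]
}}

```text
t: 15.55
position: [0.6353, 0.3216, 0.2365]
tool_rot: [0.0, 0.735, 0.678, 0.0]
ft_force: [-0.4, 0.0, -1.0]
width: 0.0854
grasp_force: 0.0
```

```bash
python3 row.py top3;  python3 go.py 0.513 0.325 0.2 88; python3 -c "
from h import *; print(env.get_obs()['q'])"
```

```text
panel px [284. 239.] xy 0.589 0.1264 ang rel -7.38 line frame mm [  7.7 132.4] 0.935
panel px [335. 239.] xy 0.5911 -0.0073 ang rel -0.01 line frame mm [20.4 -0.7] 0.939
panel px [308. 245.] xy 0.5737 0.0644 ang rel -2.48 line frame mm [-2.6 69.4] 0.934
panel px [385. 253.] xy 0.5528 -0.1371 ang rel 0.76 line frame mm [  -7.4 -133.1] 0.939
t 15.6 pos [0.6346 0.3215 0.2365] phi 85.44 rot [ 0.01 -0.01 -2.56] travel before rot [-0.0062 -0.1215  0.0365] after rot [-0.0008 -0.1217  0.0365] F [-0.3 -0.3  0.5] w 0.0856 gf 0.0
[-0.22124344  0.67471799 -0.45363666  1.41788104  0.30898593  1.1193791
 -0.80284707]
```

Request:
{"name": "send_rows", "arguments": {
  "commands": [
    {"travel":[0,-0.01,0],"jaw":0,"rot":[0,0,9]},
    {"travel":[0,-0.01,0],"jaw":0,"rot":[0,0,9]},
    {"travel":[0,0,0],"jaw":0,"rot":[0,0,9]},
    {"travel":[0,0,0],"jaw":0,"rot":[0,0,9]},
    {"travel":[0,0,0],"jaw":0,"rot":[0,0,9]},
    {"travel":[0,0,0],"jaw":0,"rot":[0,0,9]},
    {"travel":[0,0,0],"jaw":0,"rot":[0,0,9]},
    {"travel":[0,0,0],"jaw":0,"rot":[0,0,9]},
    {"travel":[0,0,0],"jaw":0,"rot":[0,0,9]},
    {"travel":[0,0,0],"jaw":0,"rot":[0,0,6.3]}
  ]
}}

```text
t: 16.85
position: [0.6143, 0.3246, 0.2368]
tool_rot: [-0.0, 1.0, -0.018, 0.0]
ft_force: [-0.1, 0.2, -0.4]
width: 0.0854
grasp_force: 0.0
```

```bash
python3 go.py 0.512 0.3242 0.103 -1.9
```

```text
t 16.85 pos [0.6143 0.3246 0.2368] phi -2.1 rot [-0.05 -0.   -0.2 ] travel before rot [-0.1022  0.0043  0.1338] after rot [-0.1022  0.0038  0.1338] F [-0.1  0.2 -0.4] w 0.0854 gf 0.0
```

Request:
{"name": "send_rows", "arguments": {
  "commands": [
    {"travel":[-0.034,0.004,0],"jaw":0,"rot":[0,0,-0.2]},
    {"travel":[-0.034,0,0.02],"jaw":0,"rot":[0,0,0]},
    {"travel":[-0.034,0,0.03],"jaw":0,"rot":[0,0,0]},
    {"travel":[0,0,0.04],"jaw":0,"rot":[0,0,0]},
    {"travel":[0,0,0.03],"jaw":0,"rot":[0,0,0]},
    {"travel":[0,0,0.014],"jaw":0,"rot":[0,0,0]},
    {"travel":[0,0,0],"jaw":120,"rot":[0,0,0]},
    {"travel":[0,0,0],"jaw":230,"rot":[0,0,0]},
    {"travel":[0,0,0],"jaw":230,"rot":[0,0,0]},
    {"travel":[0,0,0],"jaw":230,"rot":[0,0,0]}
  ],
  "squeeze": 60
}}

```text
t: 18.1
position: [0.513, 0.3241, 0.1023]
tool_rot: [-0.0, 1.0, -0.014, 0.0]
ft_force: [-2.3, 4.2, 7.5]
width: 0.0131
grasp_force: 59.9
```

Request:
{"name": "send_rows", "arguments": {
  "commands": [
    {"travel":[0,0,0],"jaw":230,"rot":[0,0,0]},
    {"travel":[0,0,0],"jaw":230,"rot":[0,0,0]},
    {"travel":[0,0,-0.005],"jaw":230,"rot":[0,0,0]},
    {"travel":[0,0,-0.01],"jaw":230,"rot":[0,0,0]},
    {"travel":[0,0,0],"jaw":230,"rot":[0,0,0]}
  ],
  "squeeze": 100
}}

```text
t: 18.73
position: [0.5132, 0.3242, 0.1177]
tool_rot: [-0.0, 1.0, -0.014, 0.001]
ft_force: [0.0, 0.2, -2.9]
width: 0.0131
grasp_force: 97.4
```

Request:
{"name": "send_rows", "arguments": {
  "commands": [
    {"travel":[0,0,-0.015],"jaw":230,"rot":[0,0,0]},
    {"travel":[0,0,-0.015],"jaw":230,"rot":[0,0,-6]},
    {"travel":[0,0,-0.005],"jaw":230,"rot":[0,0,-8]},
    {"travel":[0,0,0],"jaw":230,"rot":[0,0,-8]},
    {"travel":[0,0,0],"jaw":230,"rot":[0,0,-8]},
    {"travel":[0,0,0],"jaw":230,"rot":[0,0,-8]},
    {"travel":[0,0,0],"jaw":230,"rot":[0,0,-8]},
    {"travel":[0,0,0],"jaw":230,"rot":[0,0,-8]},
    {"travel":[0,0,0],"jaw":230,"rot":[0,0,-8]},
    {"travel":[0,0,0],"jaw":230,"rot":[0,0,-8]}
  ],
  "squeeze": 110
}}

```text
t: 19.98
position: [0.513, 0.3238, 0.1525]
tool_rot: [0.0, 0.826, 0.564, 0.0]
ft_force: [-0.2, 0.0, -3.0]
width: 0.0131
grasp_force: 107.3
```

Request:
{"name": "send_rows", "arguments": {
  "commands": [
    {"travel":[0,0,0],"jaw":230,"rot":[0,0,-8]},
    {"travel":[0,0,0],"jaw":230,"rot":[0,0,-6]},
    {"travel":[0,0,0],"jaw":230,"rot":[0,0,-3]},
    {"travel":[0,0,0],"jaw":230,"rot":[0,0,0]}
  ]
}}

```text
t: 20.48
position: [0.513, 0.3238, 0.1523]
tool_rot: [0.0, 0.735, 0.678, 0.0]
ft_force: [-0.3, 0.6, -3.1]
width: 0.013
grasp_force: 107.3
```

```bash
python3 go.py 0.493 0.001 0.14 85.43; python3 row.py top4
```

```text
t 20.48 pos [0.513  0.3238 0.1523] phi 85.33 rot [ 0.02  0.   -0.1 ] travel before rot [-0.3233  0.0063  0.0123] after rot [-0.3233  0.0058  0.0123] F [-0.3  0.6 -3.1] w 0.013 gf 107.3
panel px [284. 238.] xy 0.591 0.1259 ang rel -9.01 line frame mm [  9.7 132.1] 0.931
panel px [335. 238.] xy 0.5927 -0.0072 ang rel -0.13 line frame mm [22.  -0.4] 0.922
panel px [307. 244.] xy 0.5754 0.065 ang rel -1.77 line frame mm [-1.  70.1] 0.929
panel px [385. 253.] xy 0.5542 -0.1374 ang rel 2.15 line frame mm [  -6.  -133.3] 0.893
panel px [265. 274.] xy 0.4918 0.1711 ang rel -61.81 line frame mm [-92.8 169.2] 0.505
```

Request:
{"name": "send_rows", "arguments": {
  "commands": [
    {"travel":[-0.03,0.001,0],"jaw":230,"rot":[0,0,-0.1]},
    {"travel":[-0.04,0.001,0],"jaw":230,"rot":[0,0,0]},
    {"travel":[-0.04,0.001,0],"jaw":230,"rot":[0,0,0]},
    {"travel":[-0.04,0.001,0],"jaw":230,"rot":[0,0,0]},
    {"travel":[-0.04,0.001,0],"jaw":230,"rot":[0,0,0]},
    {"travel":[-0.04,0.001,0],"jaw":230,"rot":[0,0,0]},
    {"travel":[-0.04,0,0],"jaw":230,"rot":[0,0,0]},
    {"travel":[-0.035,0,0],"jaw":230,"rot":[0,0,0]},
    {"travel":[-0.018,0,0],"jaw":230,"rot":[0,0,0]},
    {"travel":[0,0,0],"jaw":230,"rot":[0,0,0]}
  ]
}}

```text
t: 21.78
position: [0.4933, 0.0001, 0.152]
tool_rot: [0.0, 0.736, 0.677, -0.0]
ft_force: [0.4, 1.1, -2.6]
width: 0.0128
grasp_force: 107.4
```

```bash
python3 go.py 0.493 0.001 0.1033 85.43; python3 row.py top5
python3 - <<'E'
from h import *
im=eyes.grab_frame("side"); cv2.imwrite("pics/side5.png",cv2.resize(im[170:350,200:440,::-1],(800,600),interpolation=cv2.INTER_CUBIC))
E
```

```text
t 21.77 pos [4.933e-01 1.000e-04 1.520e-01] phi 85.26 rot [ 0.02  0.03 -0.17] travel before rot [ 0.0009 -0.0004  0.0487] after rot [ 0.0008 -0.0003  0.0487] F [ 0.4  1.1 -2.6] w 0.0128 gf 107.4
panel px [284. 239.] xy 0.5896 0.1262 ang rel -8.37 line frame mm [  8.3 132.3] 0.94
panel px [385. 253.] xy 0.5542 -0.1365 ang rel 3.88 line frame mm [  -6.1 -132.4] 0.91
```

View pics/side5.png

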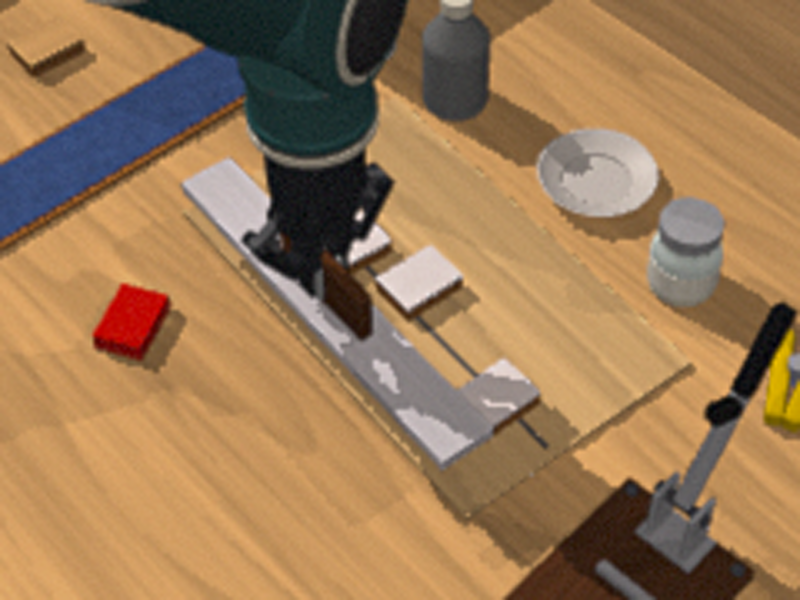

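Request:
{"name": "send_rows", "arguments": {
  "commands": [
    {"travel":[0,0,0.015],"jaw":230,"rot":[0,0,-0.2]},
    {"travel":[0,0,0.015],"jaw":230,"rot":[0,0,0]},
    {"travel":[0,0,0.01],"jaw":230,"rot":[0,0,0]},
    {"travel":[0,0,0.0085],"jaw":230,"rot":[0,0,0]},
    {"travel":[0,0,0],"jaw":230,"rot":[0,0,0]},
    {"travel":[0,0,0],"jaw":230,"rot":[0,0,0]}
  ]
}}

```text
t: 22.62
position: [0.4934, 0.0015, 0.1034]
tool_rot: [0.0, 0.733, 0.68, 0.0]
ft_force: [-0.3, -0.4, -2.2]
width: 0.0124
grasp_force: 107.5
```

```bash
python3 go.py 0.5459 -0.003 0.1033 85.43
cat > line.py <<'E'
# near ends of the panels against the pencil line, both from one picture
import sys; from h import *
im=eyes.grab_frame("top"); cv2.imwrite("pics/"+sys.argv[1]+".png",im[:,:,::-1]); hsv=cv2.cvtColor(im,cv2.COLOR_RGB2HSV).astype(int)
g=im.sum(2).astype(float); pts=[]
for u in range(262,406):
    vc=241+(u-263)*.085; r=np.arange(int(vc)-5,int(vc)+7); d=np.median(g[r,u])-g[r,u]
    if hsv[r,u,1].min()<60 or np.ptp(g[[r[0],r[1],r[-2],r[-1]],u])>60: continue
    w=np.clip(d-40,0,None)
    if 20<w.sum()<400: pts.append(ray("top",[u,(w*r).sum()/w.sum()],.006)[:2])
pts=np.array(pts); b=np.array([.0799,.5712])
if len(pts)>6:
    for k in range(3):
        off=np.median(pts[:,0]-np.polyval(b,pts[:,1])); b[1]+=off
print("line",b,len(pts),"spread mm",(1000*np.std(pts[:,0]-np.polyval(b,pts[:,1]))).round(2) if len(pts) else "")
w=((hsv[...,1]<60)&(hsv[...,2]>140)).astype(np.uint8); n,l,s,c=cv2.connectedComponentsWithStats(w,connectivity=4); e=np.arctan(-.0799)
for i in range(1,n):
    if 200<s[i,4]<520 and 240<c[i,0]<430 and 190<c[i,1]<300:
        (x,y,a),q=fit("top",l==i,.06,.044,.024,.024,0.); d=np.array([x-b[1]+.0004,y+.005])
        print("panel px",c[i].round(0),"ang rel",round(a+4.57,2),"line frame mm",(1000*np.array([d@[np.cos(e),np.sin(e)],d@[-np.sin(e),np.cos(e)]])).round(1),q)
E
python3 line.py top6
```

```text
t 22.62 pos [0.4934 0.0015 0.1034] phi 85.67 rot [ 0.02 -0.01  0.24] travel before rot [-0.0006  0.0527  0.0001] after rot [-0.0003  0.0527  0.0001] F [-0.3 -0.4 -2.2] w 0.0124 gf 107.5
line [0.0799     0.57124332] 7 spread mm 3.4
panel px [284. 239.] ang rel -8.62 line frame mm [  8.4 132.2] 0.942
panel px [386. 253.] ang rel 2.21 line frame mm [  -6.  -134.3] 0.912
```

Request:
{"name": "send_rows", "arguments": {
  "commands": [
    {"travel":[0,0.006,0],"jaw":230,"rot":[0,0,0.2]},
    {"travel":[0,0.006,0],"jaw":230,"rot":[0,0,0]},
    {"travel":[0,0.005,0],"jaw":230,"rot":[0,0,0]},
    {"travel":[0,0.005,0],"jaw":230,"rot":[0,0,0]},
    {"travel":[0,0.005,0],"jaw":230,"rot":[0,0,0]},
    {"travel":[0,0.005,0],"jaw":230,"rot":[0,0,0]},
    {"travel":[0,0.005,0],"jaw":230,"rot":[0,0,0]},
    {"travel":[0,0.004,0],"jaw":230,"rot":[0,0,0]},
    {"travel":[0,0.002,0],"jaw":230,"rot":[0,0,0]},
    {"travel":[0,0,0],"jaw":230,"rot":[0,0,0]}
  ]
}}

```text
t: 23.92
position: [0.5362, -0.0019, 0.1032]
tool_rot: [-0.0, 0.735, 0.679, 0.0]
ft_force: [1.5, 7.0, -2.3]
width: 0.0128
grasp_force: 110.7
```

```bash
python3 go.py 0.5459 -0.003 0.1033 85.43; python3 line.py top7
python3 - <<'E'
from h import *
im=eyes.grab_frame("side"); a=im[170:350,200:440,::-1]
cv2.imwrite("pics/side7.png",cv2.resize(a,(800,600),interpolation=cv2.INTER_CUBIC))
E
```

```text
t 23.93 pos [ 0.5362 -0.0019  0.1032] phi 85.46 rot [ 0.01 -0.01  0.03] travel before rot [-0.0003  0.0097 -0.0001] after rot [-0.0003  0.0097 -0.0001] F [ 1.5  7.  -2.3] w 0.0128 gf 110.7
line [0.0799 0.5712] 2 spread mm 0.05
panel px [384. 240.] ang rel 3.54 line frame mm [  24.9 -125.2] 0.782
panel px [359. 288.] ang rel -14.86 line frame mm [-94.5 -74.2] 0.254
```

View pics/side7.png

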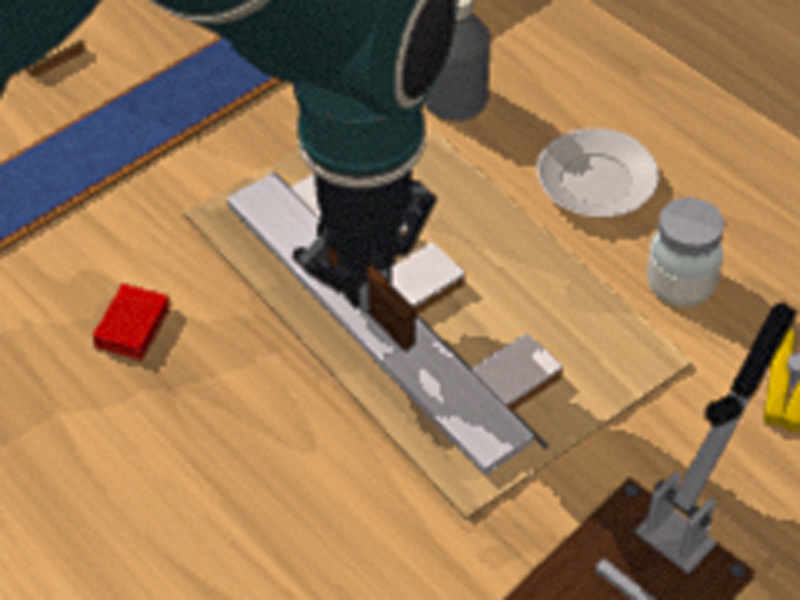

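Request:
{"name": "send_rows", "arguments": {
  "commands": [
    {"travel":[0,0.003,0],"jaw":230,"rot":[0,0,0]},
    {"travel":[0,0.002,0],"jaw":230,"rot":[0,0,0]},
    {"travel":[0,0.001,0],"jaw":230,"rot":[0,0,0]},
    {"travel":[0,0,0],"jaw":230,"rot":[0,0,0]},
    {"travel":[0,0,0],"jaw":230,"rot":[0,0,0]}
  ]
}}

```text
t: 24.65
position: [0.5422, -0.0023, 0.1032]
tool_rot: [0.0, 0.734, 0.679, 0.0]
ft_force: [-2.1, 1.9, -3.2]
width: 0.0128
grasp_force: 111.1
```

```bash
python3 go.py 0.5459 -0.003 0.1033 85.43
```

```text
t 24.65 pos [ 0.5422 -0.0023  0.1032] phi 85.47 rot [ 0.01 -0.01  0.04] travel before rot [-0.0004  0.0038 -0.0001] after rot [-0.0004  0.0038 -0.0001] F [-2.1  1.9 -3.2] w 0.0128 gf 111.1
```

Request:
{"name": "send_rows", "arguments": {
  "commands": [
    {"travel":[0,-0.005,0],"jaw":230,"rot":[0,0,0]},
    {"travel":[0,-0.015,0],"jaw":230,"rot":[0,0,0]},
    {"travel":[0,-0.02,0],"jaw":230,"rot":[0,0,0]},
    {"travel":[0,-0.02,0],"jaw":230,"rot":[0,0,0]},
    {"travel":[0,-0.01,0],"jaw":230,"rot":[0,0,0]},
    {"travel":[0,0,0],"jaw":230,"rot":[0,0,0]}
  ]
}}

```text
t: 25.4
position: [0.4718, 0.0031, 0.1033]
tool_rot: [0.0, 0.734, 0.679, -0.0]
ft_force: [0.1, 0.5, -2.9]
width: 0.0126
grasp_force: 110.4
```

```bash
python3 go.py 0.5459 -0.003 0.1033 85.43;python3 line.py top8; python3 line.py top9; python3 -c "
import cv2
im=cv2.imread('pics/top8.png'); cv2.imwrite('pics/c8.png',cv2.resize(im[180:300,240:430],(800,505),interpolation=cv2.INTER_CUBIC))"
```

```text
t 25.4 pos [0.4718 0.0031 0.1033] phi 85.48 rot [-0.    0.01  0.05] travel before rot [-0.0003  0.0743  0.    ] after rot [-0.0002  0.0743  0.    ] F [ 0.1  0.5 -2.9] w 0.0126 gf 110.4
line [0.0799     0.57107255] 8 spread mm 0.2
panel px [286. 231.] ang rel 0.06 line frame mm [ 29.7 128.6] 0.944
panel px [308. 233.] ang rel 0.37 line frame mm [29.5 71.9] 0.942
panel px [333. 231.] ang rel -8.75 line frame mm [37.6  5.5] 0.598
panel px [382. 239.] ang rel -0.02 line frame mm [  29.  -121.6] 0.942
line [0.0799     0.57108621] 8 spread mm 0.23
panel px [286. 231.] ang rel 0.0 line frame mm [ 29.6 128.7] 0.947
panel px [308. 233.] ang rel 0.37 line frame mm [29.5 71.9] 0.942
panel px [333. 230.] ang rel -21.95 line frame mm [37.9  9.2] 0.588
panel px [382. 239.] ang rel -0.02 line frame mm [  29.  -121.6] 0.942
```

View pics/c8.png

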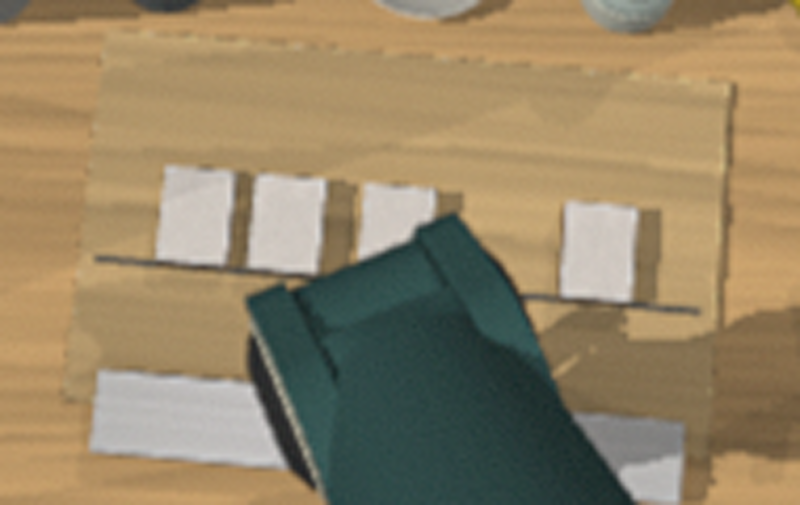

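```bash
cat > prof.py <<'E'
import sys; from h import *
im=cv2.imread("pics/"+sys.argv[1]+".png"); g=im[...,0].astype(float) # blue: white vs wood
def cross(u,v0,v1):
    p=g[v0:v1,u]; d=np.abs(np.diff(p)); i=d.argmax(); lo,hi=p[max(i-1,0)],p[min(i+2,len(p)-1)]; m=(lo+hi)/2
    for k in range(max(i-1,0),i+2):
        if (p[k]-m)*(p[k+1]-m)<=0: return v0+k+(m-p[k])/(p[k+1]-p[k])
    return v0+i+.5
ux=np.array([np.cos(-.0797),np.sin(-.0797)])
def U(u,v,z): return 1000*((ray("top",[u,v],z)[:2]-[.5708,-.005])@ux)
for nm,cols,v0,v1,z in [("ruler far L",range(265,293,3),262,276,.021),("A near",range(280,293,2),236,250,.024),("A far",range(282,294,2),212,226,.024),("B near",range(302,314,2),238,252,.024),("C near",range(376,388,2),243,258,.024),("C far",range(377,390,2),220,234,.024)]:
    print(nm,np.median([U(u,cross(u,v0,v1),z) for u in cols]).round(2))
for u in (286,308,382): print(u,g[236:258,u].astype(int), im[236:258,u].sum(1)//3)
print("line col 275",im[236:252,275].sum(1)//3)
E
python3 prof.py top8
```

```text
ruler far L -71.64
A near -0.69
A far 59.39
B near -0.76
C near -1.11
C far 58.94
286 [192 193 193 190 192 201 166  69  83 106 102  99 101 103 103 104 101 101
 103 101 100 100] [199 200 201 197 199 206 168  79 110 143 138 135 138 139 140 140 136 136
 138 137 135 135]
308 [192 191 193 193 194 191 192 200 163  72  87  95  79  62  69  68  72  68
  70  68  68  67] [199 198 200 200 201 198 199 205 166  83 113 130 102  62  61  61  65  60
  63  61  61  61]
382 [191 191 191 193 193 194 192 192 193 192 194 191 192 193 173 108  69  85
  77  73  73  72] [198 198 198 201 201 201 199 199 199 200 201 198 199 200 180 117  91 112
 103  98  99  97]
line col 275 [145 141 145 143 143 122  86 118 147 146 141 134 140 145 139 136]
```

Request:
{"name": "send_rows", "arguments": {
  "commands": [
    {"travel":[0,0.015,0],"jaw":230,"rot":[0,0,-0.1]},
    {"travel":[0,0.02,0],"jaw":230,"rot":[0,0,0]},
    {"travel":[0,0.02,0],"jaw":230,"rot":[0,0,0]},
    {"travel":[0,0.008,0],"jaw":230,"rot":[0,0,0]},
    {"travel":[0,0.004,0],"jaw":230,"rot":[0,0,0]},
    {"travel":[0,0.002,0],"jaw":230,"rot":[0,0,0]},
    {"travel":[0,0.001,0],"jaw":230,"rot":[0,0,0]},
    {"travel":[0,0.001,0],"jaw":230,"rot":[0,0,0]},
    {"travel":[0,0,0],"jaw":230,"rot":[0,0,0]},
    {"travel":[0,0,0],"jaw":230,"rot":[0,0,0]}
  ]
}}

```text
t: 26.75
position: [0.543, -0.0023, 0.1032]
tool_rot: [-0.0, 0.734, 0.679, 0.0]
ft_force: [-0.9, 7.5, -2.6]
width: 0.013
grasp_force: 111.1
```

Request:
{"name": "send_rows", "arguments": {
  "commands": [
    {"travel":[0,-0.005,0],"jaw":230,"rot":[0,0,0]},
    {"travel":[0,-0.015,0],"jaw":230,"rot":[0,0,0]},
    {"travel":[0,-0.025,0],"jaw":230,"rot":[0,0,0]},
    {"travel":[0,-0.02,0],"jaw":230,"rot":[0,0,0]},
    {"travel":[0,0,0],"jaw":230,"rot":[0,0,0]}
  ]
}}

```text
t: 27.38
position: [0.4763, 0.0027, 0.1032]
tool_rot: [-0.0, 0.734, 0.679, -0.001]
ft_force: [1.2, 0.2, -2.3]
width: 0.0129
grasp_force: 110.6
```

```bash
python3 go.py 0.513 0.324 0.152 85.43;python3 line.py top10; python3 prof.py top10 | head -6
python3 - <<'E'
from h import *
im=eyes.grab_frame("top"); h=cv2.cvtColor(im,cv2.COLOR_RGB2HSV).astype(int)
m=((h[...,0]>100)&(h[...,0]<130)&(h[...,1]>70)).astype(np.uint8);m[:,:185]=0;m[:,240:]=0;m[:190]=0;m[350:]=0
print(m.sum(),fit("top",cv2.morphologyEx(m,cv2.MORPH_CLOSE,np.ones((5,5)))>0,.388,.078,.008,.008,0.))
E
```

```text
t 27.38 pos [0.4763 0.0027 0.1032] phi 85.6 rot [-0.06  0.03  0.17] travel before rot [ 0.3231  0.0119 -0.049 ] after rot [ 0.3232  0.0109 -0.0488] F [ 1.2  0.2 -2.3] w 0.0129 gf 110.6
line [0.0799 0.5712] 6 spread mm 6.19
panel px [286. 231.] ang rel -0.36 line frame mm [ 29.9 128.7] 0.945
panel px [308. 232.] ang rel 0.21 line frame mm [30.1 71.9] 0.936
panel px [333. 229.] ang rel -38.27 line frame mm [44.8 11.8] 0.528
panel px [382. 239.] ang rel 0.06 line frame mm [  30.3 -121.4] 0.938
ruler far L -67.63
A near -0.21
A far 59.73
B near -0.59
C near -0.5
C far 59.91
4043 (array([ 0.5184,  0.3216, -0.4685]), np.float64(0.916))
```

Request:
{"name": "send_rows", "arguments": {
  "commands": [
    {"travel":[0,0,-0.025],"jaw":230,"rot":[0,0,0]},
    {"travel":[0.02,0.001,-0.025],"jaw":230,"rot":[0,0,0]},
    {"travel":[0.04,0.001,0],"jaw":230,"rot":[0,0,0]},
    {"travel":[0.04,0.001,0],"jaw":230,"rot":[0,0,0]},
    {"travel":[0.045,0.001,0],"jaw":230,"rot":[0,0,0]},
    {"travel":[0.045,0.001,0],"jaw":230,"rot":[0,0,0]},
    {"travel":[0.045,0.001,0],"jaw":230,"rot":[0,0,0]},
    {"travel":[0.045,0.001,0],"jaw":230,"rot":[0,0,0]},
    {"travel":[0.03,0.001,0],"jaw":230,"rot":[0,0,0]},
    {"travel":[0.01,0.001,0],"jaw":230,"rot":[0,0,0]}
  ]
}}

```text
t: 28.72
position: [0.5117, 0.323, 0.153]
tool_rot: [-0.0, 0.733, 0.68, 0.0]
ft_force: [0.3, 0.0, -3.3]
width: 0.0126
grasp_force: 110.5
```

Request:
{"name": "send_rows", "arguments": {
  "commands": [
    {"travel":[0,0,0],"jaw":230,"rot":[0,0,6]},
    {"travel":[0,0,0],"jaw":230,"rot":[0,0,9]},
    {"travel":[0,0,0],"jaw":230,"rot":[0,0,9]},
    {"travel":[0,0,0],"jaw":230,"rot":[0,0,9]},
    {"travel":[0,0,0],"jaw":230,"rot":[0,0,9]},
    {"travel":[0,0,0],"jaw":230,"rot":[0,0,9]},
    {"travel":[0,0,0],"jaw":230,"rot":[0,0,9]},
    {"travel":[0,0,0],"jaw":230,"rot":[0,0,9]},
    {"travel":[0,0,0],"jaw":230,"rot":[0,0,9]},
    {"travel":[0,0,0],"jaw":230,"rot":[0,0,8]}
  ]
}}

```text
t: 29.98
position: [0.5123, 0.3202, 0.1531]
tool_rot: [0.0, 1.0, -0.007, -0.0]
ft_force: [0.3, 0.2, -2.0]
width: 0.0126
grasp_force: 110.5
```

```bash
python3 go.py 0.515 0.320 0.1033 -0.45; python3 row.py top11
python3 - <<'E'
from h import *
im=cv2.imread("pics/top11.png"); cv2.imwrite("pics/c11.png",cv2.resize(im[180:360,140:420],(800,514),interpolation=cv2.INTER_CUBIC))
E
```

```text
t 29.98 pos [0.5123 0.3202 0.1531] phi -0.77 rot [ 0.02  0.01 -0.32] travel before rot [0.0027 0.0001 0.0498] after rot [0.0027 0.0002 0.0498] F [ 0.3  0.2 -2. ] w 0.0126 gf 110.5
panel px [286. 230.] xy 0.6115 0.1208 ang rel -0.06 line frame mm [ 30.5 128.6] 0.938
panel px [308. 232.] xy 0.6077 0.0648 ang rel -1.39 line frame mm [31.2 72.5] 0.932
panel px [334. 234.] xy 0.6024 -0.0033 ang rel 0.48 line frame mm [31.4  4.2] 0.926
panel px [382. 239.] xy 0.5921 -0.13 ang rel -0.13 line frame mm [  31.2 -122.9] 0.897
```

View pics/c11.png

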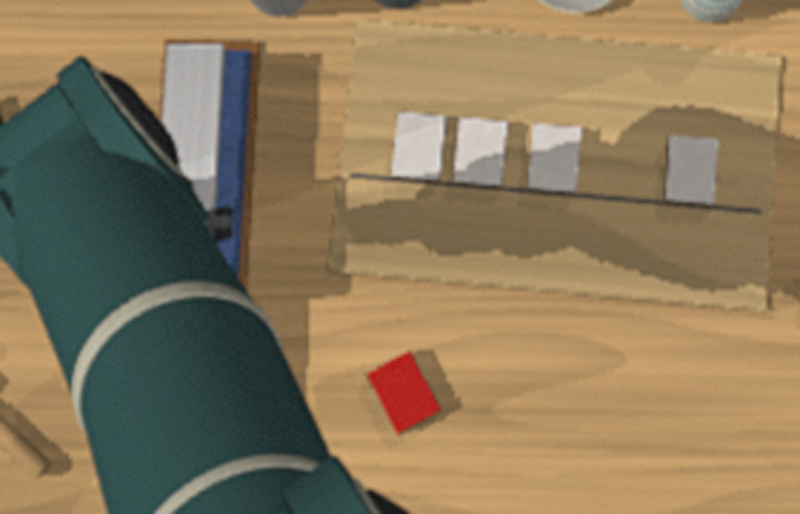

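Request:
{"name": "send_rows", "arguments": {
  "commands": [
    {"travel":[0.0025,0,0.015],"jaw":230,"rot":[0,0,-0.3]},
    {"travel":[0,0,0.02],"jaw":230,"rot":[0,0,0]},
    {"travel":[0,0,0.01],"jaw":230,"rot":[0,0,0]},
    {"travel":[0,0,0.004],"jaw":230,"rot":[0,0,0]},
    {"travel":[0,0,0.0015],"jaw":230,"rot":[0,0,0]},
    {"travel":[0,0,0],"jaw":230,"rot":[0,0,0]},
    {"travel":[0,0,0],"jaw":230,"rot":[0,0,0]}
  ]
}}

```text
t: 30.9
position: [0.5146, 0.3211, 0.1031]
tool_rot: [-0.0, 1.0, -0.001, 0.0]
ft_force: [0.2, 1.3, -2.7]
width: 0.0126
grasp_force: 111.0
```

Request:
{"name": "send_rows", "arguments": {
  "commands": [
    {"travel":[0,0.001,0.001],"jaw":230,"rot":[0,0,0.3]},
    {"travel":[0,0,0],"jaw":230,"rot":[0,0,0]},
    {"travel":[0,0,0],"jaw":180,"rot":[0,0,0]},
    {"travel":[0,0,0],"jaw":60,"rot":[0,0,0]},
    {"travel":[0,0,0],"jaw":0,"rot":[0,0,0]},
    {"travel":[0,0,0],"jaw":0,"rot":[0,0,0]},
    {"travel":[0,0,0],"jaw":0,"rot":[0,0,0]},
    {"travel":[0,0,-0.03],"jaw":0,"rot":[0,0,0]},
    {"travel":[0,0,-0.05],"jaw":0,"rot":[0,0,0]},
    {"travel":[0,0,-0.03],"jaw":0,"rot":[0,0,0]}
  ]
}}

```text
t: 32.15
position: [0.5148, 0.3203, 0.214]
tool_rot: [-0.001, 1.0, -0.004, 0.001]
ft_force: [0.2, -0.9, 0.2]
width: 0.0849
grasp_force: 0.0
```

```bash
python3 go.py 0.528 0.4655 0.2 90; python3 -c "
from h import *; print(env.get_obs()['q'])"
```

```text
t 32.15 pos [0.5148 0.3203 0.214 ] phi -0.43 rot [ 2.000e-02 -1.300e-01 -9.043e+01] travel before rot [ 0.0121 -0.1453  0.0142] after rot [0.1452 0.0132 0.014 ] F [ 0.2 -0.9  0.2] w 0.0849 gf 0.0
[-0.48281207  0.48524231 -0.16290857  1.73835882  0.0949443   0.92362099
 -2.26265526]
```

Request:
{"name": "send_rows", "arguments": {
  "commands": [
    {"travel":[0,0.02,-0.02],"jaw":0,"rot":[0,0,-9]},
    {"travel":[0,0.03,-0.02],"jaw":0,"rot":[0,0,-9]},
    {"travel":[-0.01,0.03,0],"jaw":0,"rot":[0,0,-9]},
    {"travel":[-0.02,0.02,0],"jaw":0,"rot":[0,0,-9]},
    {"travel":[-0.02,0.02,0],"jaw":0,"rot":[0,0,-9]},
    {"travel":[-0.03,0,0],"jaw":0,"rot":[0,0,-9]},
    {"travel":[-0.03,0,0],"jaw":0,"rot":[0,0,-9]},
    {"travel":[-0.03,0,0],"jaw":0,"rot":[0,0,-9]},
    {"travel":[-0.02,0,0],"jaw":0,"rot":[0,0,-9]},
    {"travel":[0,0,0],"jaw":0,"rot":[0,0,-9]}
  ]
}}

```text
t: 33.4
position: [0.4451, 0.0918, 0.2518]
tool_rot: [0.0, 0.709, 0.706, -0.0]
ft_force: [-0.6, -0.0, -0.7]
width: 0.0855
grasp_force: 0.0
```

```bash
python3 row.py top12
python3 - <<'E'
from h import *
im=cv2.imread("pics/top12.png"); cv2.imwrite("pics/c12.png",cv2.resize(im[180:350,100:300],(700,595),interpolation=cv2.INTER_CUBIC))
g=im.sum(2)//3
eyes.grab_frame("top")
for d in eyes.silhouettes("top","blank")[:1]: print(d["rect"],fit("top",d["pixels"],.06,.044,0,.018,0.))
E
python3 go.py 0.528 0.4655 0.2 90
```

```text
panel px [285. 227.] xy 0.6154 0.1214 ang rel -3.59 line frame mm [ 34.4 129.6] 0.674
panel px [310. 230.] xy 0.6081 0.0632 ang rel 4.43 line frame mm [31.7 71. ] 0.682
panel px [334. 235.] xy 0.6013 -0.0035 ang rel 0.46 line frame mm [30.3  3.9] 0.945
panel px [382. 239.] xy 0.5913 -0.1286 ang rel 0.93 line frame mm [  30.3 -121.6] 0.938
[128.4, 223.4, 27.2, 22.6] (array([ 0.6264,  0.5423, -9.5273]), np.float64(0.705))
t 33.55 pos [0.4455 0.0931 0.2518] phi 89.41 rot [ 0.01 -0.01 -0.59] travel before rot [0.3732 0.0787 0.0519] after rot [0.3724 0.0825 0.0518] F [ 0.6 -0.6 -0. ] w 0.0854 gf 0.0
```

View pics/c12.png

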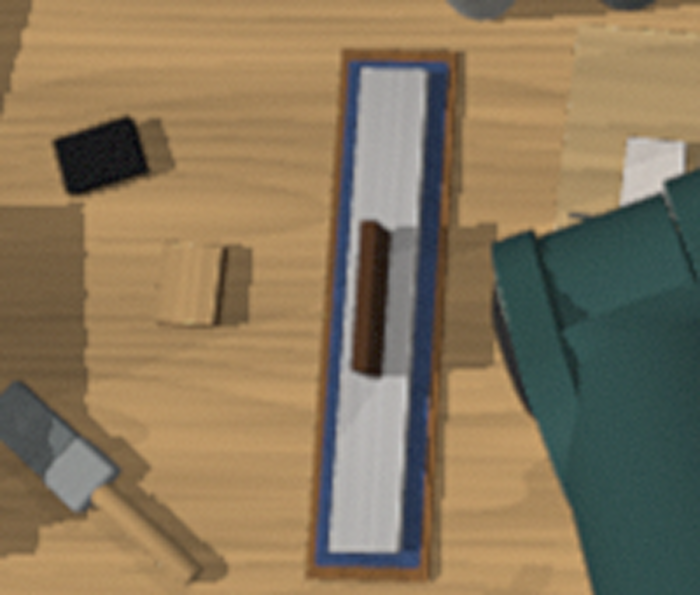

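Run:
```python
from h import *
o=[100,180]; f=lambda p,z: ray("top",(np.array(p)+.5)/3.5-.5+o,z)
P=lambda ps,z:np.mean([f(p,z) for p in ps],0).round(4)
print("ruler",P([(360,70),(428,70),(402,552),(328,550)],.02),"rest",P([(343,48),(458,52),(432,580),(306,576)],.008))
im=cv2.imread("pics/top12.png").astype(int).sum(2)//3
print(im[255:268:4,140:176])
print(im[244:280,150:163:6].T)
for p in [(160,283),(217,287)]: print(f(p,.018).round(4))
h=cv2.cvtColor(cv2.imread("pics/top12.png"),cv2.COLOR_BGR2HSV)
cv2.imwrite("pics/b12.png",cv2.resize(cv2.equalizeHist(cv2.imread("pics/top12.png")[236:286,130:185,1]),(605,550),interpolation=cv2.INTER_CUBIC))
```

```text
ruler [0.5144 0.3207 0.02  ] rest [0.5144 0.3193 0.008 ]
[[130 132 133 130 132 134 134 135 137 137 136 138 142 141 139 140 144 136
  134 134 138 137 107  58  59  84  93  91  89  90  91  92 120 133 130 133]
 [132 133 132 135 133 132 133 135 134 137 137 139 146 142 137 141 144 135
  133 134 138 141  97  49  74  94  97  93  93  94  93  95 126 139 136 138]
 [134 133 134 133 133 131 136 137 136 136 138 140 144 139 141 144 139 132
  132 138 137 107  63  50  78  92  93  89  89  90  93 120 135 132 129 132]
 [127 128 127 130 129 131 135 135 136 137 143 143 142 138 142 143 136 131
  135 136 143  99  45  67  88  90  89  90  88  90  90 118 128 132 129 131]]
[[137 139 139 138 124 129 144 137 136 139 137 136 135 138 136 137 137 138
  140 138 139 138 139 143 141 146 143 140 118 106 120 125 129 128 124 125]
 [140 135 136 136 140 136 137 142 142 142 143 144 144 144 144 144 143 141
  141 139 138 138 137 136 136 134 136 134 114  94 120 123 130 131 128 128]
 [138 135 134 135 134 128 123 137 127 119 110 107 105 106 100  97  87  77
   72  63  54  52  52  45  44  46  45  50  58  99 126 124 128 142 135 129]]
[0.5289 0.4856 0.018 ]
[0.5263 0.443  0.018 ]
```

View pics/b12.png

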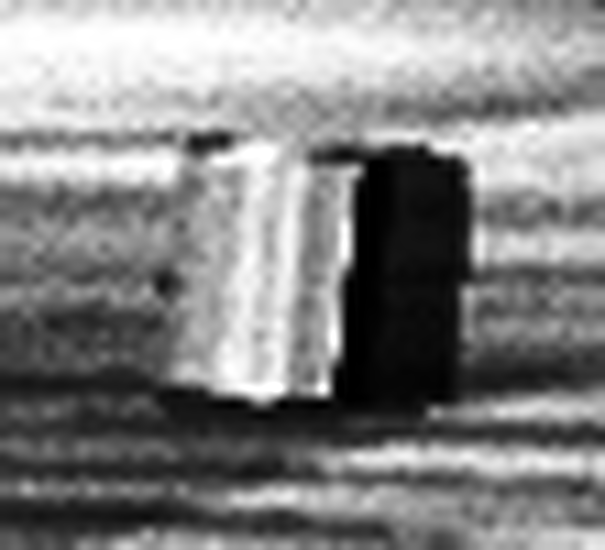

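```bash
python3 - <<'E'
from h import *
c=[ray("top",(np.array(p)+.5)/11-.5+[130,236],.018)[:2] for p in [(188,148),(361,155),(330,394),(165,386)]]
c=np.array(c);print(c.round(4),"ctr",c.mean(0).round(4))
d=(c[0]+c[1]-c[2]-c[3])/2;print("long",np.hypot(*d),np.degrees(np.arctan2(d[1],d[0])))
d=c[1]-c[2];print("right edge",np.hypot(*d),np.degrees(np.arctan2(d[1],d[0])))
E
python3 go.py 0.525 0.464 0.16 89.5
```

```text
[[0.5592 0.4846]
 [0.558  0.4433]
 [0.5008 0.4466]
 [0.5023 0.4857]] ctr [0.5301 0.4651]
long 0.0570434468773458 -2.208734368298812
right edge 0.05720535673765313 -3.312339990895871
t 33.55 pos [0.4455 0.0931 0.2518] phi 89.41 rot [ 0.01 -0.01 -0.09] travel before rot [0.3717 0.0757 0.0919] after rot [0.3716 0.0763 0.0918] F [ 0.6 -0.6 -0. ] w 0.0854 gf 0.0
```

Request:
{"name": "send_rows", "arguments": {
  "commands": [
    {"travel":[0.035,0.007,0],"jaw":0,"rot":[0,0,1.3]},
    {"travel":[0.045,0.009,0],"jaw":0,"rot":[0,0,0]},
    {"travel":[0.045,0.009,0],"jaw":0,"rot":[0,0,0]},
    {"travel":[0.045,0.009,0],"jaw":0,"rot":[0,0,0]},
    {"travel":[0.045,0.009,0],"jaw":0,"rot":[0,0,0]},
    {"travel":[0.045,0.009,0],"jaw":0,"rot":[0,0,0]},
    {"travel":[0.045,0.009,0],"jaw":0,"rot":[0,0,0]},
    {"travel":[0.045,0.008,0.02],"jaw":0,"rot":[0,0,0]},
    {"travel":[0.02,0.002,0.03],"jaw":0,"rot":[0,0,0]},
    {"travel":[0,0,0.03],"jaw":0,"rot":[0,0,0]}
  ]
}}

```text
t: 34.8
position: [0.5257, 0.4633, 0.1701]
tool_rot: [-0.0, 0.718, 0.696, -0.0]
ft_force: [-0.3, -0.4, -0.0]
width: 0.0854
grasp_force: 0.0
```

```bash
python3 go.py 0.5275 0.464 0.077 88
```

```text
t 34.8 pos [0.5257 0.4633 0.1701] phi 88.16 rot [-0.05 -0.03  0.16] travel before rot [0.0007 0.0019 0.0931] after rot [0.0008 0.0018 0.0931] F [-0.3 -0.4 -0. ] w 0.0854 gf 0.0
```

Request:
{"name": "send_rows", "arguments": {
  "commands": [
    {"travel":[0.001,0.002,0.03],"jaw":0,"rot":[0,0,0]},
    {"travel":[0,0,0.03],"jaw":0,"rot":[0,0,0]},
    {"travel":[0,0,0.02],"jaw":0,"rot":[0,0,0]},
    {"travel":[0,0,0.012],"jaw":0,"rot":[0,0,0]},
    {"travel":[0,0,0],"jaw":40,"rot":[0,0,0]},
    {"travel":[0,0,0],"jaw":80,"rot":[0,0,0]},
    {"travel":[0,0,0],"jaw":140,"rot":[0,0,0]},
    {"travel":[0,0,0],"jaw":140,"rot":[0,0,0]},
    {"travel":[0,0,0],"jaw":140,"rot":[0,0,0]}
  ],
  "squeeze": 40
}}

```text
t: 35.92
position: [0.5292, 0.4625, 0.0811]
tool_rot: [-0.0, 0.718, 0.696, 0.001]
ft_force: [-1.4, 0.2, 6.8]
width: 0.0582
grasp_force: 43.3
```

Request:
{"name": "send_rows", "arguments": {
  "commands": [
    {"travel":[0,0,-0.02],"jaw":140,"rot":[0,0,0]},
    {"travel":[0,0,-0.04],"jaw":140,"rot":[0,0,0]},
    {"travel":[-0.01,0,-0.04],"jaw":140,"rot":[0,0,0]},
    {"travel":[-0.03,-0.004,-0.02],"jaw":140,"rot":[0,0,0]},
    {"travel":[-0.045,-0.006,0],"jaw":140,"rot":[0,0,0]},
    {"travel":[-0.045,-0.006,0],"jaw":140,"rot":[0,0,0]},
    {"travel":[-0.045,-0.006,0],"jaw":140,"rot":[0,0,0]},
    {"travel":[-0.045,-0.006,0],"jaw":140,"rot":[0,0,0]},
    {"travel":[-0.045,-0.006,0],"jaw":140,"rot":[0,0,0]},
    {"travel":[-0.045,-0.006,0],"jaw":140,"rot":[0,0,0]}
  ],
  "squeeze": 60
}}

```text
t: 37.17
position: [0.4793, 0.152, 0.2011]
tool_rot: [0.001, 0.718, 0.696, 0.001]
ft_force: [1.2, -0.1, 0.4]
width: 0.0577
grasp_force: 64.1
```

Request:
{"name": "send_rows", "arguments": {
  "commands": [
    {"travel":[-0.045,-0.006,0],"jaw":140,"rot":[0,0,0]},
    {"travel":[-0.045,-0.006,0],"jaw":140,"rot":[0,0,0]},
    {"travel":[-0.045,-0.006,0],"jaw":140,"rot":[0,0,0]},
    {"travel":[-0.045,-0.003,0],"jaw":140,"rot":[0,0,0]},
    {"travel":[-0.03,0,0],"jaw":140,"rot":[0,0,0]},
    {"travel":[0,0,0],"jaw":140,"rot":[0,0,6]},
    {"travel":[0,0,0],"jaw":140,"rot":[0,0,9]},
    {"travel":[0,0,0],"jaw":140,"rot":[0,0,9]},
    {"travel":[0,0,0],"jaw":140,"rot":[0,0,9]},
    {"travel":[0,0,0],"jaw":140,"rot":[0,0,9]}
  ]
}}

```text
t: 38.42
position: [0.4524, -0.0558, 0.2009]
tool_rot: [0.0, 0.921, 0.391, 0.001]
ft_force: [0.1, -0.1, -0.4]
width: 0.0578
grasp_force: 64.1
```

```bash
python3 go.py 0.476 -0.323 0.2 3.4; python3 -c "
from h import *; print(env.get_obs()['q'])"
```

```text
t 38.42 pos [ 0.4524 -0.0558  0.2009] phi 45.98 rot [ 0.05 -0.08 42.58] travel before rot [-0.1757  0.2027  0.001 ] after rot [0.0077 0.2681 0.0009] F [ 0.1 -0.1 -0.4] w 0.0578 gf 64.1
[ 0.2737901   0.26820885 -0.24731909  2.10871466  0.09317098  0.77304135
 -0.79998343]
```

Request:
{"name": "send_rows", "arguments": {
  "commands": [
    {"travel":[0,0,0],"jaw":140,"rot":[0,0,9]},
    {"travel":[0,0,0],"jaw":140,"rot":[0,0,9]},
    {"travel":[0,0,0],"jaw":140,"rot":[0,0,9]},
    {"travel":[0,0,0],"jaw":140,"rot":[0,0,9]},
    {"travel":[0,0,0],"jaw":140,"rot":[0,0,6.6]},
    {"travel":[0.001,0.04,0],"jaw":140,"rot":[0,0,0]},
    {"travel":[0.001,0.045,0],"jaw":140,"rot":[0,0,0]},
    {"travel":[0.001,0.045,0],"jaw":140,"rot":[0,0,0]},
    {"travel":[0.001,0.045,0],"jaw":140,"rot":[0,0,0]},
    {"travel":[0,0.045,0],"jaw":140,"rot":[0,0,0]}
  ]
}}

```text
t: 39.67
position: [0.4706, -0.2766, 0.2011]
tool_rot: [0.0, 0.999, 0.032, 0.001]
ft_force: [0.8, 0.1, 0.0]
width: 0.0576
grasp_force: 64.1
```

Request:
{"name": "send_rows", "arguments": {
  "commands": [
    {"travel":[0,0.03,0.01],"jaw":140,"rot":[0,0,0]},
    {"travel":[0,0.018,0.03],"jaw":140,"rot":[0,0,0]},
    {"travel":[0,0,0.03],"jaw":140,"rot":[0,0,0]},
    {"travel":[0,0,0.01],"jaw":140,"rot":[0,0,0]},
    {"travel":[0,0,0],"jaw":140,"rot":[0,0,0]}
  ]
}}

```text
t: 40.3
position: [0.4735, -0.3229, 0.1203]
tool_rot: [-0.0, 0.999, 0.032, 0.0]
ft_force: [-1.2, 0.4, -0.2]
width: 0.0573
grasp_force: 64.1
```

```bash
python3 go.py 0.4725 -0.3243 0.0935 3.4
python3 - <<'E'
from h import *
im=eyes.grab_frame("side"); cv2.imwrite("pics/s13.png",im[:,:,::-1]); print(proj("side",[.475,-.324,.03]), proj("top",[.475,-.324,.03]))
t=eyes.grab_frame("top"); cv2.imwrite("pics/t13.png",t[:,:,::-1])
a=cv2.resize(t[220:340,400:520,::-1],(400,400),interpolation=cv2.INTER_CUBIC);u,v=proj("side",[.475,-.324,.03])[0].astype(int)
b=cv2.resize(im[max(v-60,0):v+60,u-60:u+60,::-1],(400,400),interpolation=cv2.INTER_CUBIC)
cv2.imwrite("pics/c13.png",np.hstack([a,b]))
E
```

```text
t 40.3 pos [ 0.4735 -0.3229  0.1203] phi 3.69 rot [-0.01 -0.02  0.29] travel before rot [-0.0011  0.0013  0.0268] after rot [-0.0011  0.0013  0.0268] F [-1.2  0.4 -0.2] w 0.0573 gf 64.1
[[379.49257799 350.58585318]] [[459.55228029 283.93751082]]
```

View pics/c13.png

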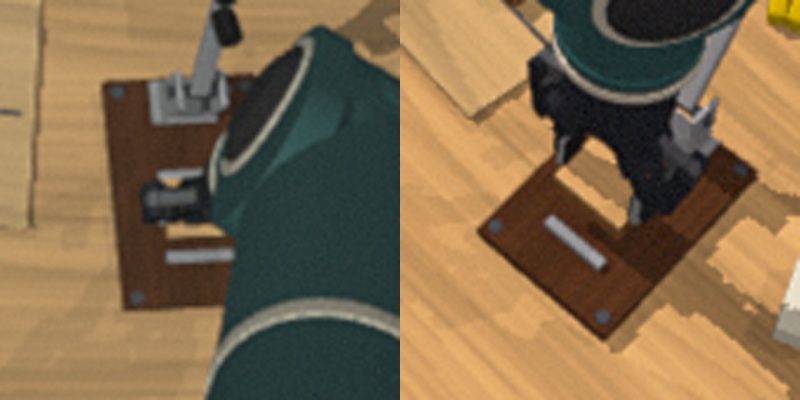

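Run:
```python
from h import *
im=cv2.imread("pics/t13.png").astype(int)
for u in (452,455,458,461): print(u,[tuple(x) for x in [im[266:304,u].sum(1)//3]][0])
for v in (290.0,291,292): print(ray("top",[456,v],.057).round(4),ray("top",[456,v],.039).round(4))
for v in (273,295,298): print(ray("top",[456,v],.019).round(4))
```

```text
452 (np.int64(49), np.int64(47), np.int64(48), np.int64(48), np.int64(62), np.int64(114), np.int64(144), np.int64(152), np.int64(149), np.int64(125), np.int64(72), np.int64(65), np.int64(90), np.int64(93), np.int64(84), np.int64(60), np.int64(31), np.int64(28), np.int64(28), np.int64(21), np.int64(50), np.int64(112), np.int64(149), np.int64(149), np.int64(133), np.int64(91), np.int64(47), np.int64(44), np.int64(48), np.int64(104), np.int64(138), np.int64(140), np.int64(118), np.int64(66), np.int64(50), np.int64(47), np.int64(49), np.int64(51))
455 (np.int64(45), np.int64(51), np.int64(48), np.int64(49), np.int64(78), np.int64(122), np.int64(130), np.int64(82), np.int64(30), np.int64(22), np.int64(44), np.int64(75), np.int64(92), np.int64(88), np.int64(78), np.int64(53), np.int64(32), np.int64(31), np.int64(21), np.int64(30), np.int64(58), np.int64(104), np.int64(139), np.int64(148), np.int64(126), np.int64(67), np.int64(46), np.int64(43), np.int64(57), np.int64(105), np.int64(137), np.int64(138), np.int64(113), np.int64(53), np.int64(45), np.int64(45), np.int64(49), np.int64(48))
458
[... 617 characters left out ...]
 np.int64(53), np.int64(40), np.int64(30), np.int64(32), np.int64(28), np.int64(30), np.int64(31), np.int64(33), np.int64(28), np.int64(33), np.int64(32), np.int64(37), np.int64(41), np.int64(37), np.int64(37), np.int64(41), np.int64(109), np.int64(152), np.int64(152), np.int64(124), np.int64(53), np.int64(45), np.int64(43), np.int64(73), np.int64(115), np.int64(135), np.int64(126), np.int64(94), np.int64(51), np.int64(51), np.int64(50), np.int64(50), np.int64(49))
[ 0.457  -0.3072  0.057 ] [ 0.4587 -0.312   0.039 ]
[ 0.4545 -0.3071  0.057 ] [ 0.4562 -0.3119  0.039 ]
[ 0.452 -0.307  0.057] [ 0.4536 -0.3117  0.039 ]
[ 0.5043 -0.3191  0.019 ]
[ 0.4478 -0.3167  0.019 ]
[ 0.4402 -0.3164  0.019 ]
```

Request:
{"name": "send_rows", "arguments": {
  "commands": [
    {"travel":[-0.0025,0.0012,0.008],"jaw":140,"rot":[0,0,0.3]},
    {"travel":[0,0,0.008],"jaw":140,"rot":[0,0,0]},
    {"travel":[0,0,0.006],"jaw":140,"rot":[0,0,0]},
    {"travel":[0,0,0.003],"jaw":140,"rot":[0,0,0]},
    {"travel":[0,0,0.001],"jaw":140,"rot":[0,0,0]},
    {"travel":[0,0,0],"jaw":140,"rot":[0,0,0]},
    {"travel":[0,0,0],"jaw":140,"rot":[0,0,0]}
  ]
}}

```text
t: 41.28
position: [0.4709, -0.3245, 0.0938]
tool_rot: [0.0, 1.0, 0.029, 0.0]
ft_force: [0.5, -0.1, -0.5]
width: 0.0574
grasp_force: 64.1
```

Lower the last millimetre, release, lift and back off, then look.

Request:
{"name": "send_rows", "arguments": {
  "commands": [
    {"travel":[0,0,0.001],"jaw":140,"rot":[0,0,0]},
    {"travel":[0,0,0.0005],"jaw":140,"rot":[0,0,0]},
    {"travel":[0,0,0],"jaw":60,"rot":[0,0,0]},
    {"travel":[0,0,0],"jaw":0,"rot":[0,0,0]},
    {"travel":[0,0,0],"jaw":0,"rot":[0,0,0]},
    {"travel":[0,0,0],"jaw":0,"rot":[0,0,0]},
    {"travel":[0,0,-0.03],"jaw":0,"rot":[0,0,0]},
    {"travel":[0,0,-0.05],"jaw":0,"rot":[0,0,0]},
    {"travel":[0,0,-0.06],"jaw":0,"rot":[0,0,0]},
    {"travel":[0,0,-0.06],"jaw":0,"rot":[0,0,0]}
  ]
}}

```text
t: 42.52
position: [0.4706, -0.3243, 0.2941]
tool_rot: [-0.0, 1.0, 0.029, -0.0]
ft_force: [0.9, -0.7, 0.5]
width: 0.0854
grasp_force: 0.0
```

Request:
{"name": "send_rows", "arguments": {
  "commands": [
    {"travel":[-0.02,0.04,-0.04],"jaw":0,"rot":[0,0,0]},
    {"travel":[-0.04,0.05,0],"jaw":0,"rot":[0,0,0]},
    {"travel":[-0.01,0.05,0],"jaw":0,"rot":[0,0,0]},
    {"travel":[0,0.02,0],"jaw":0,"rot":[0,0,0]}
  ]
}}

```text
t: 43.02
position: [0.4094, -0.4899, 0.3321]
tool_rot: [0.0, 1.0, 0.028, -0.0]
ft_force: [0.5, 0.3, -0.4]
width: 0.0858
grasp_force: 0.0
```

```bash
python3 go.py 0.476 -0.323 0.2 3.4; python3 row.py top14
python3 - <<'E'
from h import *
im=cv2.imread("pics/top14.png"); cv2.imwrite("pics/jig14.png",cv2.resize(im[190:330,410:550],(600,600),interpolation=cv2.INTER_CUBIC))
eyes.grab_frame("top")
for n in("blank","piece"):
  for d in eyes.silhouettes("top",n)[:2]:
    if abs(d["rect"][0]-458)<15: print(n,d["conf"],d["rect"],fit("top",d["pixels"],.06,.044,.012,.03,1.6))
for u in(452,457,463): print(im[268:304,u].sum(1)//3)
E
```

```text
t 43.02 pos [ 0.4094 -0.4899  0.3321] phi 3.17 rot [ 0.04  0.04 -0.23] travel before rot [ 0.0758 -0.1631  0.1319] after rot [ 0.0764 -0.1627  0.1321] F [ 0.5  0.3 -0.4] w 0.0858 gf 0.0
panel px [286. 231.] xy 0.6111 0.1217 ang rel -0.13 line frame mm [ 30.1 129.5] 0.945
panel px [308. 232.] xy 0.6065 0.0646 ang rel 0.18 line frame mm [30.  72.2] 0.943
panel px [334. 235.] xy 0.6014 -0.0033 ang rel 0.4 line frame mm [30.4  4.1] 0.944
panel px [382. 239.] xy 0.5916 -0.1283 ang rel 0.0 line frame mm [  30.6 -121.3] 0.947
blank 0.93 [458.6, 285.5, 31.3, 20.2] (array([ 0.4748, -0.3224, 91.9827]), np.float64(0.945))
piece 0.21 [467.4, 224.1, 16.5, 53.9] (array([  0.623 ,  -0.3439, 136.342 ]), np.float64(0.362))
[ 46  46  56 107 135 128  95  75 116 132 134 132 135 137 140 141 137 136
 140 139 131 133 134 134 120  74  45  94 128 134 115  63  45  47  50  45]
[ 39  41  70 113 134 116  77  99 132 134 135 134 132 135 140 139 134 138
 141 138 130 131 133 139 112  51  49  97 126 133 111  49  38  43  44  46]
[ 48  51  98 130 135 110  63  97 130 135 135 134 133 137 139 140 134 137
 140 134 129 130 131 139 116  48  61 103 129 119  78  44  44  41  46  47]
```

View pics/jig14.png

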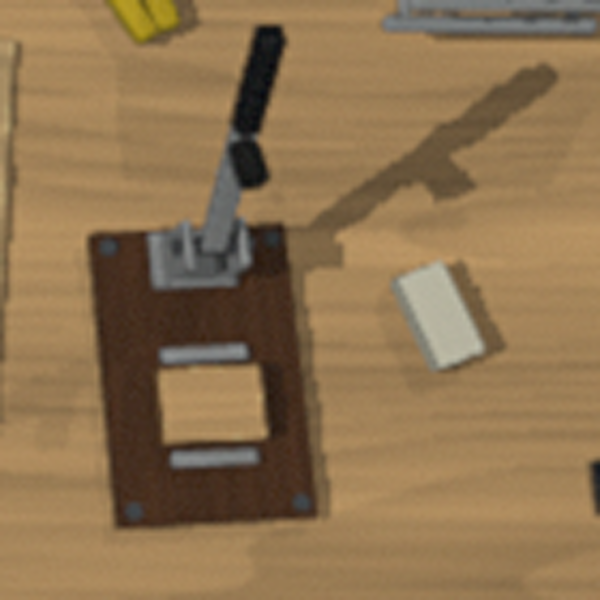

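```bash
python3 - <<'E'
from h import *
for p,z in [((268,30),.211),((250,125),.145)]: print(ray("top",(np.array(p)+.5)/(600/140)-.5+[410,190],z).round(4))
E
python3 go.py 0.6425 -0.3165 0.33 3.3
```

```text
[ 0.6538 -0.3115  0.211 ]
[ 0.618  -0.3192  0.145 ]
t 43.23 pos [ 0.4113 -0.4867  0.3318] phi 3.37 rot [-0.04  0.02  0.07] travel before rot [ 0.2408 -0.1563  0.0018] after rot [ 0.2406 -0.1566  0.0018] F [-0.4 -0.5  0. ] w 0.0852 gf 0.0
```

Request:
{"name": "send_rows", "arguments": {
  "commands": [
    {"travel":[0.03,-0.02,0],"jaw":0,"rot":[0,0,0]},
    {"travel":[0.035,-0.023,0],"jaw":0,"rot":[0,0,0]},
    {"travel":[0.035,-0.023,0],"jaw":0,"rot":[0,0,0]},
    {"travel":[0.035,-0.023,0],"jaw":0,"rot":[0,0,0]},
    {"travel":[0.035,-0.023,0],"jaw":0,"rot":[0,0,0]},
    {"travel":[0.035,-0.023,0],"jaw":0,"rot":[0,0,0]},
    {"travel":[0.035,-0.021,0],"jaw":0,"rot":[0,0,0]},
    {"travel":[0,0,0],"jaw":0,"rot":[0,0,0]}
  ]
}}

```text
t: 44.22
position: [0.6442, -0.3126, 0.3317]
tool_rot: [-0.001, 0.999, 0.032, 0.0]
ft_force: [0.1, -0.5, -0.4]
width: 0.0856
grasp_force: 0.0
```

```bash
python3 go.py 0.6425 -0.3165 0.2435 3.3
```

```text
t 44.23 pos [ 0.6442 -0.3126  0.3317] phi 3.72 rot [-0.11 -0.03  0.42] travel before rot [-0.0019  0.0039  0.0882] after rot [-0.0019  0.0038  0.0882] F [ 0.1 -0.5 -0.4] w 0.0856 gf 0.0
```

Request:
{"name": "send_rows", "arguments": {
  "commands": [
    {"travel":[-0.002,0.004,0.025],"jaw":0,"rot":[0,0,0.4]},
    {"travel":[0,0,0.03],"jaw":0,"rot":[0,0,0]},
    {"travel":[0,0,0.023],"jaw":0,"rot":[0,0,0]},
    {"travel":[0,0,0.01],"jaw":0,"rot":[0,0,0]},
    {"travel":[0,0,0],"jaw":120,"rot":[0,0,0]},
    {"travel":[0,0,0],"jaw":220,"rot":[0,0,0]},
    {"travel":[0,0,0],"jaw":220,"rot":[0,0,0]},
    {"travel":[0,0,0],"jaw":220,"rot":[0,0,0]},
    {"travel":[0,0,0],"jaw":220,"rot":[0,0,0]},
    {"travel":[0,0,0],"jaw":220,"rot":[0,0,0]}
  ],
  "squeeze": 30
}}

```text
t: 45.48
position: [0.6405, -0.3159, 0.2453]
tool_rot: [-0.004, 1.0, 0.028, -0.001]
ft_force: [-16.8, 32.6, 21.5]
width: 0.0157
grasp_force: 33.5
```

Run:
```python
import numpy as np
a=np.r_[2.1,np.arange(1.98,-.01,-.12)];x=-.15*np.cos(a);z=.15*np.sin(a)
print([(round(a[i+1],2),round(x[i+1]-x[i],4),round(-(z[i+1]-z[i]),4)) for i in range(len(a)-1)])
```

```text
[(np.float64(1.98), np.float64(-0.016), np.float64(-0.0081)), (np.float64(1.86), np.float64(-0.0169), np.float64(-0.0062)), (np.float64(1.74), np.float64(-0.0175), np.float64(-0.0041)), (np.float64(1.62), np.float64(-0.0179), np.float64(-0.002)), (np.float64(1.5), np.float64(-0.018), np.float64(0.0002)), (np.float64(1.38), np.float64(-0.0178), np.float64(0.0023)), (np.float64(1.26), np.float64(-0.0174), np.float64(0.0045)), (np.float64(1.14), np.float64(-0.0168), np.float64(0.0065)), (np.float64(1.02), np.float64(-0.0159), np.float64(0.0085)), (np.float64(0.9), np.float64(-0.0147), np.float64(0.0103)), (np.float64(0.78), np.float64(-0.0134), np.float64(0.012)), (np.float64(0.66), np.float64(-0.0119), np.float64(0.0135)), (np.float64(0.54), np.float64(-0.0102), np.float64(0.0148)), (np.float64(0.42), np.float64(-0.0083), np.float64(0.016)), (np.float64(0.3), np.float64(-0.0063), np.float64(0.0168)), (np.float64(0.18), np.float64(-0.0043), np.float64(0.0175)), (np.float64(0.06), np.float64(-0.0022), np.float64(0.0179))]
```

Request:
{"name": "send_rows", "arguments": {
  "commands": [
    {"travel":[-0.001,-0.002,-0.001],"jaw":220,"rot":[0,0,0]},
    {"travel":[0,0,0],"jaw":220,"rot":[0,0,0]}
  ]
}}

```text
t: 45.72
position: [0.6401, -0.3155, 0.2455]
tool_rot: [-0.002, 1.0, 0.028, 0.0]
ft_force: [-0.7, 19.0, 4.3]
width: 0.0155
grasp_force: 31.1
```

Request:
{"name": "send_rows", "arguments": {
  "commands": [
    {"travel":[-0.015,0,-0.008],"jaw":220,"rot":[0,0,0]},
    {"travel":[-0.0169,0,-0.0062],"jaw":220,"rot":[0,0,0]}
  ]
}}

```text
t: 45.98
position: [0.6079, -0.3175, 0.2595]
tool_rot: [-0.002, 1.0, 0.028, 0.0]
ft_force: [1.1, 15.8, -4.0]
width: 0.0153
grasp_force: 30.7
```

Request:
{"name": "send_rows", "arguments": {
  "commands": [
    {"travel":[-0.0175,0,-0.0041],"jaw":220,"rot":[0,0,0]},
    {"travel":[-0.0179,0,-0.002],"jaw":220,"rot":[0,0,0]},
    {"travel":[-0.018,0,0.0002],"jaw":220,"rot":[0,0,0]},
    {"travel":[-0.0178,0,0.0023],"jaw":220,"rot":[0,0,0]},
    {"travel":[-0.0174,0,0.0045],"jaw":220,"rot":[0,0,0]},
    {"travel":[-0.0168,0,0.0065],"jaw":220,"rot":[0,0,0]}
  ]
}}

```text
t: 46.72
position: [0.5022, -0.3241, 0.2527]
tool_rot: [-0.001, 1.0, 0.027, 0.001]
ft_force: [0.7, 13.5, 3.8]
width: 0.0159
grasp_force: 32.6
```

Request:
{"name": "send_rows", "arguments": {
  "commands": [
    {"travel":[-0.0159,0,0.0085],"jaw":220,"rot":[0,0,0]},
    {"travel":[-0.0147,0,0.0103],"jaw":220,"rot":[0,0,0]},
    {"travel":[-0.0134,0,0.012],"jaw":220,"rot":[0,0,0]},
    {"travel":[-0.0119,0,0.0135],"jaw":220,"rot":[0,0,0]},
    {"travel":[-0.0102,0,0.0148],"jaw":220,"rot":[0,0,0]}
  ]
}}

```text
t: 47.35
position: [0.4353, -0.3283, 0.1927]
tool_rot: [-0.001, 1.0, 0.027, -0.0]
ft_force: [-0.6, 12.1, 2.4]
width: 0.0154
grasp_force: 32.8
```

```bash
python3 go.py 0.4171 -0.3294 0.1143 3.3
```

```text
t 47.35 pos [ 0.4353 -0.3283  0.1927] phi 3.05 rot [-0.14  0.04 -0.25] travel before rot [-0.0181  0.0003  0.0784] after rot [-0.0182  0.      0.0784] F [-0.6 12.1  2.4] w 0.0154 gf 32.8
```

Request:
{"name": "send_rows", "arguments": {
  "commands": [
    {"travel":[-0.0075,0,0.016],"jaw":220,"rot":[0,0,0]},
    {"travel":[-0.0056,0,0.0168],"jaw":220,"rot":[0,0,0]},
    {"travel":[-0.0037,0,0.0175],"jaw":220,"rot":[0,0,0]},
    {"travel":[-0.0015,0,0.0175],"jaw":220,"rot":[0,0,0]},
    {"travel":[0,0,0.006],"jaw":220,"rot":[0,0,0]},
    {"travel":[0,0,0.002],"jaw":220,"rot":[0,0,0]},
    {"travel":[0,0,0],"jaw":220,"rot":[0,0,0]}
  ]
}}

```text
t: 48.22
position: [0.4157, -0.3296, 0.1163]
tool_rot: [-0.002, 1.0, 0.026, -0.002]
ft_force: [-11.0, 8.2, 1.3]
width: 0.0157
grasp_force: 31.8
```

Request:
{"name": "send_rows", "arguments": {
  "commands": [
    {"travel":[0.0012,0,0.0015],"jaw":220,"rot":[0,0,0]},
    {"travel":[0,0,0],"jaw":220,"rot":[0,0,0]},
    {"travel":[0,0,0],"jaw":120,"rot":[0,0,0]},
    {"travel":[0,0,0],"jaw":0,"rot":[0,0,0]},
    {"travel":[0,0,0],"jaw":0,"rot":[0,0,0]},
    {"travel":[0,0,0],"jaw":0,"rot":[0,0,0]},
    {"travel":[0,0,-0.03],"jaw":0,"rot":[0,0,0]},
    {"travel":[0,0,-0.06],"jaw":0,"rot":[0,0,0]},
    {"travel":[0,0,-0.06],"jaw":0,"rot":[0,0,0]},
    {"travel":[0,0.04,-0.04],"jaw":0,"rot":[0,0,0]}
  ]
}}

```text
t: 49.48
position: [0.4216, -0.3695, 0.3089]
tool_rot: [0.0, 1.0, 0.028, 0.001]
ft_force: [1.6, -1.1, -1.2]
width: 0.0853
grasp_force: 0.0
```

Request:
{"name": "send_rows", "arguments": {
  "commands": [
    {"travel":[0,0.05,0],"jaw":0,"rot":[0,0,0]},
    {"travel":[0,0.05,0],"jaw":0,"rot":[0,0,0]},
    {"travel":[0,0.04,0],"jaw":0,"rot":[0,0,0]},
    {"travel":[0,0,0],"jaw":0,"rot":[0,0,0]}
  ]
}}

```text
t: 49.98
position: [0.4268, -0.5131, 0.3047]
tool_rot: [0.0, 1.0, 0.024, -0.001]
ft_force: [0.1, 0.5, 0.1]
width: 0.0857
grasp_force: 0.0
```

```bash
python3 line.py top15; python3 prof.py top15 | sed -n 2,6p
```

```text
line [0.0799    0.5712045] 12 spread mm 0.14
panel px [286. 231.] ang rel -0.14 line frame mm [ 30.1 129.5] 0.946
panel px [308. 232.] ang rel 0.18 line frame mm [30.  72.2] 0.943
panel px [334. 235.] ang rel 0.11 line frame mm [30.5  4. ] 0.944
panel px [382. 239.] ang rel 0.06 line frame mm [  30.4 -121.2] 0.946
A near -0.25
A far 59.68
B near -0.31
C near -0.12
C far 60.01
```

View pics/top15.png

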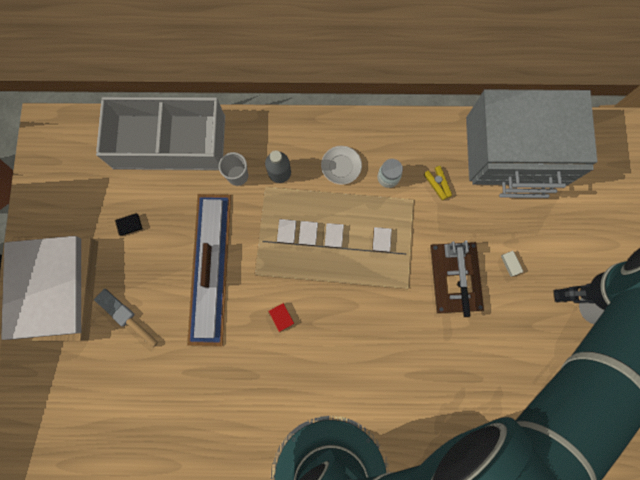

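The final picture shows four panels in line at (286..382, 231..239). The ruler is on its felt at (207,268), and the clamp is down over the blank at (459,284). Nothing else has moved, so I'm handing the job in.

```bash
python3 -c "
from cell import env
print(env.close_job())"
```

```text
the job is handed in; nothing more can be done
None
```

The job is handed in at about 50 s: the glued panel is in the row, all four panels measured square with their near ends within about 0.5 mm of the pencil line, the ruler is back on its felt, the raw panel is in the jig within about 1 mm of where the glued one lay, the clamp is down over it, and no other studio thing looked moved in the last picture.

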